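# Reset the tripped mill-charging dock with the reset pick

## Robot

A 6-joint arm with a two-finger parallel gripper is mounted at the origin on the work surface. World frame = base frame: x ahead of the robot, y to its left, z up, the work surface at z = 0. Lengths are in m, angles in degrees, forces in N, time in s.
With the tool pointing down it reaches from about 0.25 to 0.725 m from the base axis. Payload 4 kg.
Tool frame: the origin (TCP) lies at the very end of the fingers, on their centre line; the grasp point (between the pads) lies bot.grip_depth behind it (bot.grip_depth is the distance from the TCP to the grasp point, in m); x points along the fingers, z is the direction in which the jaws open and shut, and the axes are right-handed (so a half turn about x gives the same grasp; the last joint's range is limited). The gripper opens to 85 mm and grips with 20 to 120 N. Pads are 22 mm wide; open, the fingers measure 114 mm over their backs; the gripper's body (76 mm by 85 mm) begins 54 mm behind the grasp point. The pads swing forward as they close: fully open they stand 13 mm farther back than shut.
Start: joints at [-70.474, 13.785, 0.286, 76.501, 0, 90], TCP at [0.167, -0.471, 0.231] pointing down, gripper open.
Joint ranges: [-155.79, 155.79], [-60.16, 107.12], [-62.33, 73.08], [-114, 123.19], [-81.49, 82.49], [-180, 180]. Speed limits (degrees/s): [159.86, 159.86, 180, 180, 180, 180].

## Interface

Orientations are given as a 3x3 rotation matrix whose columns are the frame's x, y, z axes.
In Python, from workcell import bot, cams gives the robot as it stands. The module is installed in compiled form; this text tells all that it offers.
- The arm moves only by the tool apply_moves, never from a script. Its argument "series" is text: rows parted by semicolons, each of 7 numbers parted by spaces: the shift along the world's x, y, z in units of 100 cm (1.0 is 100 cm), then the turn, a rotation vector about the world's x, y, z in units of pi/2 rad (1.0 is pi/2 rad), then the closure, from 0 (fully open) to 1 (shut). In form: tx ty tz wx wy wz jaw; .... A call has 1 to 20 rows; each row shifts and turns the commanded pose from where the row before left it; what a row does not reach is not made up. A row lasts 1/10 s, in which the tool goes at most 50 mm and 8.59 degrees, less where a joint would pass 70% of its speed; a pose out of reach is approached as far as the arm can. A call with a number of a shift or a turn outside -1 to 1 is refused whole. A call with a gripper value outside its range is refused whole. The fingers move at their own pace and stop on an object; "newtons" is the grip in N (left out, the last holds). Time passes only in rows, so rows that do not move let the fingers close. It gives the time, the measured TCP pose, the force and the opening at its end, in the units of the state.
- bot.observe(): the state, without advancing time (a new reading comes with each control period).
- cams.grab_frame(name): name is "scene" or "top" or "wrist"; returns a dict with "pixels" (420x560x3 uint8, red, green, blue), "fx", "fy", "cx", "cy" (pixels), "T" (4x4, takes a point from camera to world coordinates). Camera axes: x right, y down, z forward; pixel columns grow to the right and rows downward; lengths in m; the calibration is good to about 2 mm. A picture is of the moment at which its call begins. There is no depth.
- bot.sign_off(): hands the job in, once; it reports no verdict.
The state is a dict: "time_s": time; "q": joint angles; "joint_vel": joint speeds; "tau": joint torques, N m; "ee_pos": TCP position; "ee_rot": TCP orientation; "contact_force": force on the tool from outside, world axes, zero at the start; "wrist_torque": the same for the moment, N m; "grip_width": finger opening in m.
Only numpy, scipy, OpenCV 4.12 (cv2) and the standard library are available. Lean on these libraries where they do the work, as an engineer would, in place of code of your own. Each camera call takes 0.05 s, during which the arm holds its last target.

## Task

The charging dock for the pepper mills has tripped. First lay all four of its white lever switches right over to off; then, with the tip of the orange reset pick from the slide-out tray, push the red button at the bottom of the well in the dock's sloping front fully in and hold it in for at least a second. Let the button come back out, lay the pick flat inside the tray again and let go, with the switches still off and without shifting the mills, jar, grinder, scoop or the loose parts in the tray.

Things in the scene. Friction and masses are not known exactly. Their poses are not given: they have to be found in the camera images.
- counter: Zinc counter unit, fixed on the table: 400 mm deep (x), 840 wide (y), top face 60 mm up, slab 16 mm thick, 44 mm free below it, open in front. Origin on the table under its centre; front edge 200 mm towards -x (robot side). Fixed bins and jars up to 170 mm above the table stand on it from x = +85 mm back. A scale (left) and a pan (right), to 100 mm high, stand on the table beyond its ends.
- tray: Shallow aluminium tray, fixed at its outer stop: 300 mm (x) by 270 mm (y) outside, runners add 11 mm per side. Origin on the table under its centre. Inner floor 8 mm, wall tops 27 mm above the table, walls 5 mm thick, blue liner. The 175 to 185 mm of its length nearest the robot (-x) stand out from under the counter edge; the rest stays below the slab.
- pick: Reset pick, loose, 45 g. Origin at the centre of the orange handle, x along its axis to the tip. Handle 18 mm square, 80 long, lies flat, axis 9 mm up. Steel shank 8 mm thick from +40 to +80 mm, then a 6 mm round-ended point to +90. At the start it lies in the tray, tip towards the robot, only the last 40 to 58 mm standing out from under the counter edge, the handle below the slab.
- pick_tip (a point): Very end of the pick's steel tip, 90 mm from the centre of the handle. Axes as the pick's.
- pick_butt (a point): Centre of the flat rear end of the pick's handle, 40 mm behind the centre of the handle. Axes as the pick's.
- dock: Grey charging dock, fixed on the counter: 198 mm deep (x), 300 wide (y); origin at the centre of its underside; front is -x. Fascia slopes 45 deg from x -100, z 8 up to x -52, z 56 mm; level deck at z 56. End cheeks 8 mm thick, 58 high at y +-146. Switch pivots on the deck at x -30, y -71, -37, -3, +31 mm. Mills stand on it at x +62, y -105, -35, +105.
- reset_face (a point): Centre of the red reset button's face, moving with it. z points straight out of the well (45 deg up, towards the dock's front), y is the dock's y. The well: round hole 16 mm wide, yellow ring round its mouth, square to the sloping fascia; the mouth lies 12 mm from the button's face along +z. Button 13 mm wide.
- reset_button (a joint): Travel of the reset button in m: 0 out, 0.004 fully in. Spring: 1.8 N to start it, 4.2 N to hold it fully in; it returns by itself.
- switch1 (a joint): Angle in rad of lever switch 1 of the row (1 at the dock's -y end, 4 towards +y): 0 is on, standing upright and leaning 0.2 rad to the dock's -y; it tips over towards the dock's +y as the value grows, to 1.2 (fully off, lying over by 1.0 rad). It stays where it is left; about 1 N at its end moves it.
- switch2 (a joint): Angle in rad of lever switch 2 of the row (1 at the dock's -y end, 4 towards +y): 0 is on, standing upright and leaning 0.2 rad to the dock's -y; it tips over towards the dock's +y as the value grows, to 1.2 (fully off, lying over by 1.0 rad). It stays where it is left; about 1 N at its end moves it.
- switch3 (a joint): Angle in rad of lever switch 3 of the row (1 at the dock's -y end, 4 towards +y): 0 is on, standing upright and leaning 0.2 rad to the dock's -y; it tips over towards the dock's +y as the value grows, to 1.2 (fully off, lying over by 1.0 rad). It stays where it is left; about 1 N at its end moves it.
- switch4 (a joint): Angle in rad of lever switch 4 of the row (1 at the dock's -y end, 4 towards +y): 0 is on, standing upright and leaning 0.2 rad to the dock's -y; it tips over towards the dock's +y as the value grows, to 1.2 (fully off, lying over by 1.0 rad). It stays where it is left; about 1 N at its end moves it.
- switch1_tip (a point): Free end of the white lever of switch 1; the lever is 24 mm long from its pivot (at deck height), 12 mm wide (dock's x), 5 mm thick.
- switch2_tip (a point): Free end of the white lever of switch 2; the lever is 24 mm long from its pivot (at deck height), 12 mm wide (dock's x), 5 mm thick.
- switch3_tip (a point): Free end of the white lever of switch 3; the lever is 24 mm long from its pivot (at deck height), 12 mm wide (dock's x), 5 mm thick.
- switch4_tip (a point): Free end of the white lever of switch 4; the lever is 24 mm long from its pivot (at deck height), 12 mm wide (dock's x), 5 mm thick.
- shaker_cap: Chrome shaker cap, loose in the tray, 44 mm wide, 27 mm high, origin at the centre of its underside. Not to be shifted.
- grinder_core: Black ceramic grinder core, loose in the tray, cone 32 mm wide, 30 mm high, origin at the centre of its underside. Not to be shifted.
- scoop: Small copper measuring scoop on the table: bowl 48 mm wide, 28 mm high, origin under the bowl's centre, flat handle along -x reaching 114 mm from the origin. Not to be shifted.
- acrylic_grinder: Clear acrylic grinder with chrome top on the counter, 56 mm wide, 140 mm high, origin at the centre of its underside. Not to be shifted.
- salt_jar: White ceramic salt jar with black lid on the counter, 60 mm wide, 82 mm high, origin at the centre of its underside. Not to be shifted.
- mill1: Rechargeable mill standing in a bay of the dock, 50 mm wide, 135 mm high, origin at the centre of its underside. Not to be shifted.
- mill2: Rechargeable mill standing in a bay of the dock, 50 mm wide, 135 mm high, origin at the centre of its underside. Not to be shifted.
- mill3: Rechargeable mill standing in a bay of the dock, 50 mm wide, 135 mm high, origin at the centre of its underside. Not to be shifted.

How it is judged (in metres and radians):
On the way, in this order (a step that is already met when the one before it is completed fails the run):
1. all four lever switches are laid over to off (value of joint each of switch1, switch2, switch3, switch4 above 0.7 rad), for 0.2 s.
2. the pick holds the reset button fully in for a second, all switches off (all of step 1 and value of joint reset_button above 0.003 m and contact force between pick and reset_button above 0.5 N), for 1 s.
At the end, for the whole second after the job is handed in: All four switches off (each beyond 0.7 of its 1.2 rad), the reset button out again (within 1 mm), and the pick lying still in the tray: tip and rear end both inside its walls and less than 26 mm above the table (lying flat on the tray's floor) (all of step 1 and value of joint reset_button below 0.001 m and x of pick_tip in the frame of tray between -0.146 and 0.146 m and y of pick_tip in the frame of tray between -0.131 and 0.131 m and z of each of pick_tip, pick_butt in the frame of tray below 0.026 m and x of pick_butt in the frame of tray between -0.146 and 0.146 m and y of pick_butt in the frame of tray between -0.131 and 0.131 m and linear speed of pick below 0.02 m/s); the robot touches nothing.
It fails at once if the reset button is pushed in while a switch is still on (value of joint reset_button above 0.0025 m and value of joint any of switch1, switch2, switch3, switch4 below 0.5 rad).
It fails at once if the shaker cap or grinder core in the tray is shifted by more than 20 mm or tipped (distance of any of shaker_cap, grinder_core from where it was at the start of the episode above 0.02 m or angle between any of shaker_cap, grinder_core's own z axis and vertical above 0.35 rad).
It fails at once if the scoop is shifted by more than 30 mm or tipped (distance of scoop from where it was at the start of the episode above 0.03 m or angle between scoop's own z axis and vertical above 0.35 rad).
It fails at once if the acrylic grinder or salt jar is shifted by more than 30 mm or tipped (distance of any of acrylic_grinder, salt_jar from where it was at the start of the episode above 0.03 m or angle between any of acrylic_grinder, salt_jar's own z axis and vertical above 0.35 rad).
It fails at once if a mill on the dock is shifted by more than 20 mm or tipped (distance of any of mill1, mill2, mill3 from where it was at the start of the episode above 0.02 m or angle between any of mill1, mill2, mill3's own z axis and vertical above 0.35 rad).
It also fails if it takes over 72 s, if anything falls off the work surface, if the arm or the gripper's body presses on something with over 40 N, if the wrist force passes 120 N, or if a joint passes its speed limit or range.

## Working session

There is one attempt and no reset: what is moved stays moved. The work goes in short steps, Python scripts to look and compute and a tool call to move; the robot and the scene stay as the last step left them, time stands still between calls to the robot, and variables do not carry over. Pictures are saved under pics/ and viewed, and the job is handed in when it is done.

Besides the shell and the picture viewer there is one more tool, called after "Call:" by a JSON object that holds its "method" and its "body". apply_moves: Moves the arm, as the interface text tells. Its arguments: {"type":"object","properties":{"series":{"type":"string"},"newtons":{"type":"number"}},"required":["series"]}

```bash
mkdir -p pics; ls; python3 - <<'E'
from workcell import bot,cams
import cv2,numpy as np
np.set_printoptions(precision=4,suppress=True)
print(bot.observe(),bot.grip_depth)
for n in ["scene","top","wrist"]:
    f=cams.grab_frame(n)
    cv2.imwrite(f"pics/{n}0.png",f["pixels"][:,:,::-1])
    print(n,f["fx"],f["fy"],f["cx"],f["cy"],f["T"])
E
```

```text
pics
{'time_s': 0.0, 'q': array([-70.4734,  13.8314,   0.2147,  76.5018,  -0.0005,  89.9975]), 'joint_vel': array([ 0.0471,  0.053 , -0.0257, -0.0156,  0.0386,  0.0769]), 'tau': array([  0.0009, -37.2319,  25.2406,   0.017 ,   0.0002,  -0.    ]), 'ee_pos': array([ 0.1669, -0.4707,  0.2304]), 'ee_rot': array([[-0.0007,  0.9425,  0.3343],
       [ 0.0019,  0.3343, -0.9425],
       [-1.    , -0.    , -0.0021]]), 'contact_force': array([ 0.714 , -0.4865,  0.4227]), 'wrist_torque': array([-0.0552, -0.0096, -0.011 ]), 'grip_width': 0.08543698255397633} 0.0187
scene 500.7768556957454 500.7768556957454 279.0344016586359 208.0577374803789 [[ 0.0208  0.8191 -0.5733  1.4075]
 [ 0.9997 -0.0238  0.0024  0.0199]
 [-0.0117 -0.5732 -0.8193  1.2276]
 [ 0.      0.      0.      1.    ]]
top 389.49182123050286 389.49182123050286 278.1599620875046 206.97715173209764 [[ 0.0071 -0.9901  0.1402  0.472 ]
 [-0.9999 -0.0084 -0.008   0.0281]
 [ 0.0091 -0.1402 -0.9901  0.9452]
 [ 0.      0.      0.      1.    ]]
wrist 328.9062094537333 328.9062094537333 286.5924441908216 209.46728454903632 [[ 0.3353 -0.8957 -0.2919  0.2415]
 [-0.9421 -0.3193 -0.1025 -0.4448]
 [-0.0014  0.3094 -0.9509  0.3731]
 [ 0.      0.      0.      1.    ]]
```

View pics/scene0.png

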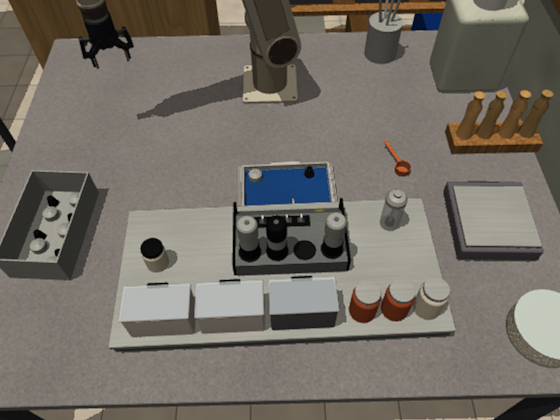

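View pics/top0.png

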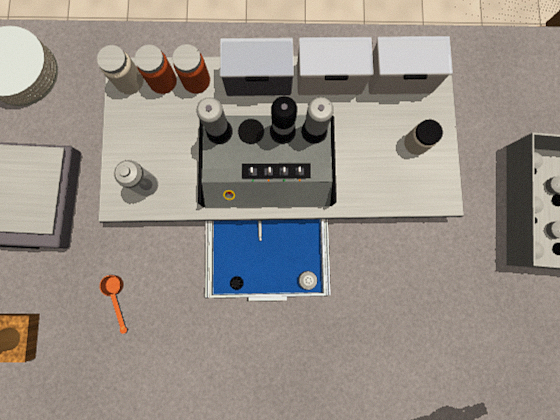

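View pics/wrist0.png

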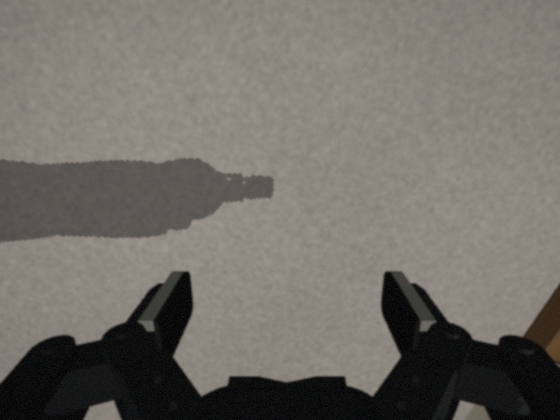

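The scene shows the dock at about (290,245), with the tray opening towards the robot. In the top view the four levers are at about (252–301,171), the yellow ring at (229,195) and the pick shank at (260,230). I'll enlarge this area.

```bash
cat > h.py <<'E'
from workcell import bot,cams
import cv2,numpy as np
np.set_printoptions(precision=4,suppress=True)
def ray(f,u,v):
    d=np.array([(u-f["cx"])/f["fx"],(v-f["cy"])/f["fy"],1.])
    return f["T"][:3,3],f["T"][:3,:3]@d
def atz(f,u,v,z):
    o,d=ray(f,u,v); return o+d*(z-o[2])/d[2]
def proj(f,p):
    q=np.linalg.inv(f["T"])@np.append(p,1); return np.array([f["cx"]+f["fx"]*q[0]/q[2],f["cy"]+f["fy"]*q[1]/q[2]])
def crop(f,n,x0,y0,x1,y1,k):
    c=f["pixels"][y0:y1,x0:x1,::-1]; cv2.imwrite(f"pics/{n}.png",cv2.resize(c,None,fx=k,fy=k,interpolation=cv2.INTER_CUBIC))
E
python3 - <<'E'
from h import *
f=cams.grab_frame("top")
crop(f,"t1",190,90,350,210,5)
crop(f,"t2",190,200,350,310,5)
f=cams.grab_frame("scene")
crop(f,"s1",220,150,360,260,5)
E
```

```text
(no output)
```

View pics/t1.png

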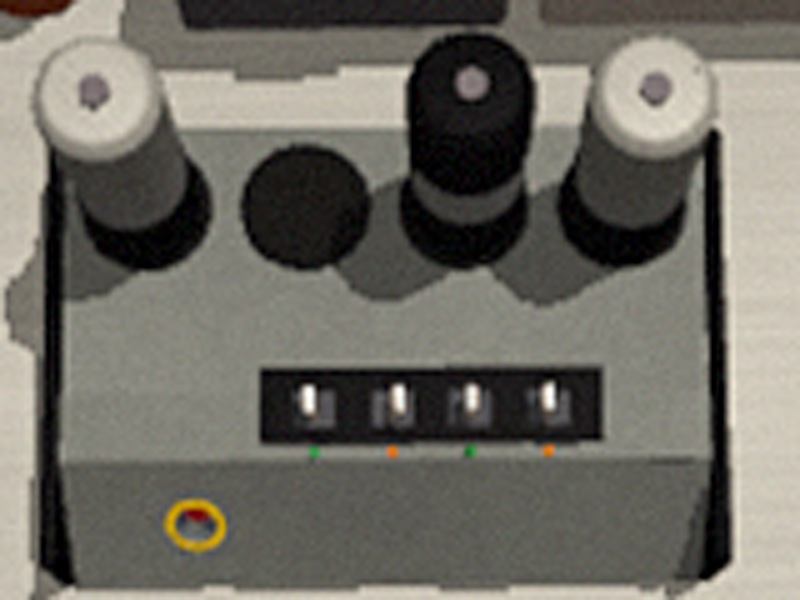

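View pics/t2.png

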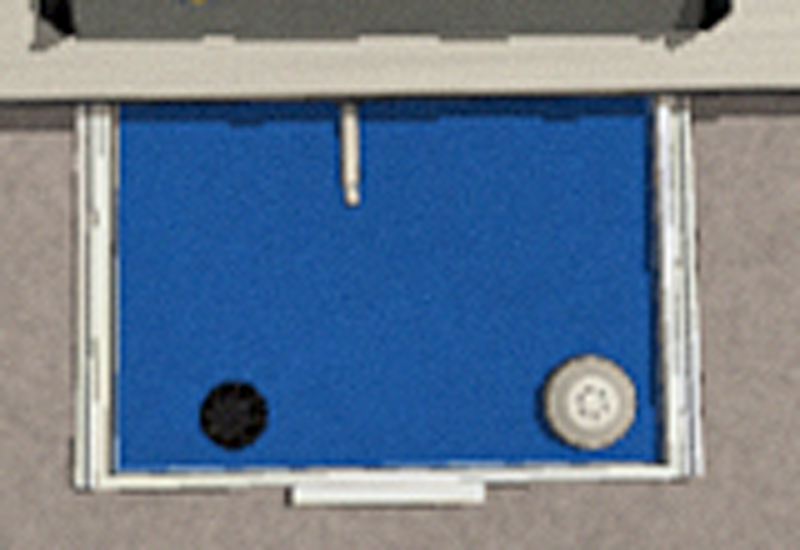

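View pics/s1.png

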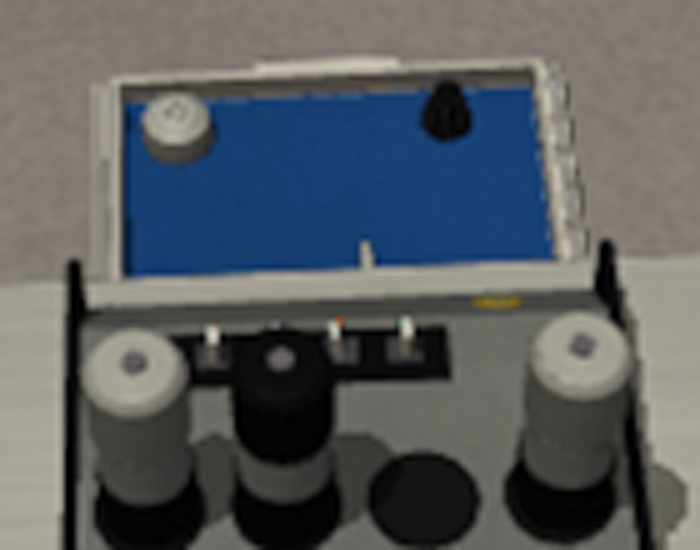

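The crops show four levers at t1 (310,398), (400,400), (472,398) and (549,396), and the ring at (196,526). In t2 the shank runs from (349,103) to a tip at (352,205). Next I'll turn these into positions.

```bash
python3 - <<'E'
from h import *
f=cams.grab_frame("top")
c=lambda X,Y,x0,y0,k=5:((X+.5)/k-.5+x0,(Y+.5)/k-.5+y0)
def t1(X,Y,z): return atz(f,*c(X,Y,190,90),z)
def t2(X,Y,z): return atz(f,*c(X,Y,190,200),z)
print("deck front L,R",t1(62,463,.116),t1(710,459,.116))
print("cheek tops: back L/R", t1(50,150,.118),t1(716,130,.118))
print("ring",t1(196,526,.08), t1(196,526,.09),t1(196,526,.1))
for p in [(308,385),(400,388),(472,384),(549,384)]: print("lever tip",t1(*p,.139))
print("plate",t1(260,369,.117),t1(602,441,.117),t1(260,441,.117))
print("bay2",t1(305,207,.116))
print("counter edge",t2(10,101,.06),t2(790,97,.06))
print("tray corners FL out",t2(108,478,.027),t2(668,472,.027),"runner",t2(75,488,.027),t2(697,477,.027))
print("tip",t2(352,205,.017),"shank at edge",t2(349,108,.017))
print("core",t2(234,415,.03),"cap",t2(590,401,.03))
for p in [(135,185),(427,131),(112,285),(123,330),(318,103),(284,100),(210,104)]: print(p,atz(f,*p,.06),atz(f,*p,.142),atz(f,*p,.195))
E
```

```text
deck front L,R [0.6423 0.1867 0.116 ] [ 0.6466 -0.0943  0.116 ]
cheek tops: back L/R [0.7828 0.1965 0.118 ] [ 0.7952 -0.0985  0.118 ]
ring [0.6213 0.1324 0.08  ] [0.6196 0.1312 0.09  ] [0.6179 0.13   0.1   ]
lever tip [0.6722 0.0794 0.139 ]
lever tip [0.6713 0.0403 0.139 ]
lever tip [0.6733 0.0098 0.139 ]
lever tip [ 0.6736 -0.0229  0.139 ]
plate [0.6846 0.1018 0.117 ] [ 0.6539 -0.0473  0.117 ] [0.6526 0.1011 0.117 ]
bay2 [0.7585 0.0835 0.116 ]
counter edge [0.5662 0.2181 0.06  ] [ 0.571  -0.1382  0.06  ]
tray corners FL out [0.3955 0.1734 0.027 ] [ 0.3999 -0.0848  0.027 ] runner [0.3909 0.1885 0.027 ] [ 0.3977 -0.0982  0.027 ]
tip [0.5224 0.0632 0.017 ] shank at edge [0.5687 0.0652 0.017 ]
core [0.4246 0.1158 0.03  ] cap [ 0.4321 -0.0486  0.03  ]
(135, 185) [0.6458 0.3514 0.06  ] [0.6297 0.3215 0.142 ] [0.6193 0.3021 0.195 ]
(427, 131) [ 0.7822 -0.3304  0.06  ] [ 0.7534 -0.2972  0.142 ] [ 0.7349 -0.2757  0.195 ]
(112, 285) [0.4191 0.3892 0.06  ] [0.424  0.3557 0.142 ] [0.4272 0.3341 0.195 ]
(123, 330) [0.3225 0.3587 0.06  ] [0.3364 0.3281 0.142 ] [0.3453 0.3083 0.195 ]
(318, 103) [ 0.849  -0.0724  0.06  ] [ 0.814  -0.0631  0.142 ] [ 0.7915 -0.0571  0.195 ]
(284, 100) [0.8556 0.0088 0.06  ] [0.8201 0.0106 0.142 ] [0.7971 0.0118 0.195 ]
(210, 104) [0.8436 0.185  0.06  ] [0.8092 0.1704 0.142 ] [0.787 0.161 0.195]
```

Call:
{"method": "apply_moves", "body": {"series": "0.03 0.025 0 0 0 0.05 1; 0.03 0.025 0 0 0 0.05 1; 0.03 0.025 0 0 0 0.05 1; 0.03 0.025 0 0 0 0.05 1; 0.03 0.025 0 0 0 0.05 1; 0.03 0.025 0 0 0 0.05 1; 0.03 0.025 0 0 0 0.05 1; 0.03 0.025 0 0 0 0.05 1; 0.03 0.025 0 0 0 0.05 1; 0.03 0.025 0 0 0 0.05 1; 0.03 0.025 0 0 0 0.05 1; 0.03 0.025 0 0 0 0.05 1; 0.03 0.025 0 0 0 0.05 1; 0.03 0.025 0 0 0 0.05 1; 0.03 0.025 0 0 0 0.05 1; 0.03 0.02 0 0 0 0.033 1; 0.02 0 0 0 0 0 1; 0 0 0 0 0 0 1; 0 0 0 0 0 0 1", "newtons": 60}}

```text
time_s: 2.2
ee_pos: [0.6667, -0.0762, 0.2303]
ee_rot: [[-0.002, -0.0, 1.0], [0.0, 1.0, 0.0], [-1.0, 0.0, -0.002]]
contact_force: [0.2, 0.3, 0.2]
grip_width: -0.0001
```

```bash
python3 - <<'E'
from h import *
f=cams.grab_frame("wrist")
cv2.imwrite("pics/w1.png",f["pixels"][:,:,::-1])
print(bot.observe()["q"])
for y in (-.024,.010,.044,.078): print(proj(f,[.6665,y-.005,.1395]))
print(f["T"])
E
```

```text
[-6.5499 34.5803 31.787  87.2914 -0.0084 83.4816]
[286.8384 149.787 ]
[286.9088  98.9137]
[286.9862  42.946 ]
[287.0718 -18.9217]
[[ 1.      0.0013 -0.0004  0.6665]
 [ 0.0012 -0.9506 -0.3104  0.003 ]
 [-0.0008  0.3104 -0.9506  0.373 ]
 [ 0.      0.      0.      1.    ]]
```

View pics/w1.png

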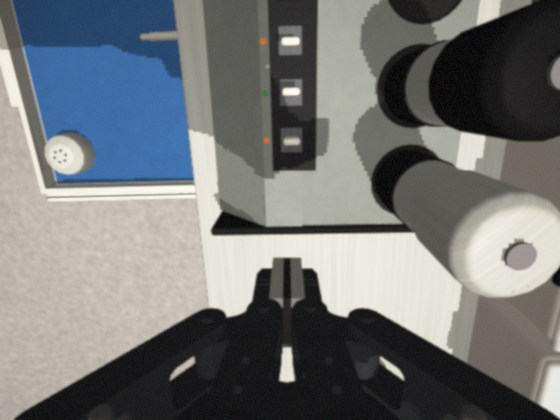

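Levers are at (292,142), (291,92) and (291,42), within a few mm of prediction. I'll lower the fingers and sweep.

Call:
{"method": "apply_moves", "body": {"series": "0.003 0 -0.04 0 0 0 1; 0 0 -0.04 0 0 0 1; 0 0 -0.016 0 0 0 1; 0 0.01 0 0 0 0 1; 0 0.015 0 0 0 0 1; 0 0.015 0 0 0 0 1; 0 0.015 0 0 0 0 1; 0 0.015 0 0 0 0 1; 0 0.015 0 0 0 0 1; 0 0.015 0 0 0 0 1; 0 0.015 0 0 0 0 1; 0 0.015 0 0 0 0 1; 0 0.015 0 0 0 0 1; 0 0.015 0 0 0 0 1; 0 0.015 0 0 0 0 1; 0 0.015 0 0 0 0 1; 0 0.01 0 0 0 0 1; 0 0 0.03 0 0 0 1; 0 0 0.04 0 0 0 1; 0 0 0.03 0 0 0 1"}}

```text
time_s: 4.25
ee_pos: [0.6703, 0.1245, 0.2375]
ee_rot: [[0.001, -0.0, 1.0], [0.0, 1.0, 0.0], [-1.0, 0.0, 0.001]]
contact_force: [1.0, 0.7, 0.1]
grip_width: -0.0005
```

```bash
python3 - <<'E'
from h import *
f=cams.grab_frame("wrist")
cv2.imwrite("pics/w2.png",f["pixels"][:,:,::-1])
f=cams.grab_frame("top")
crop(f,"t3",190,90,350,210,5)
f=cams.grab_frame("scene")
crop(f,"s3",220,150,360,260,5)
E
```

```text
(no output)
```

View pics/t3.png

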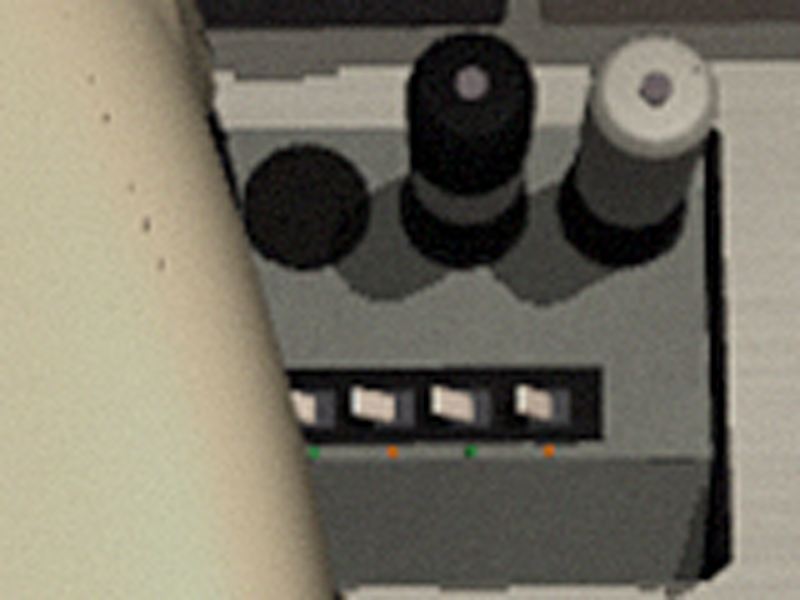

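View pics/s3.png

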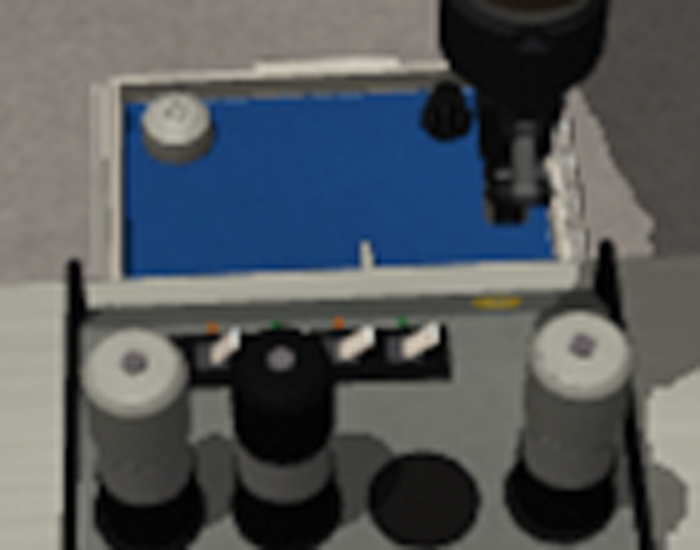

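Levers look laid over in both views: their ends in the top crop are at x≈517, 432 and 350, and switch 4 lies over in the scene crop. Switch 1 looks the least tilted, so I'll check it in the wrist view.

```bash
python3 - <<'E'
from h import *
f=cams.grab_frame("top")
c=lambda X,Y,x0,y0,k=5:((X+.5)/k-.5+x0,(Y+.5)/k-.5+y0)
for X,Y in [(517,400),(432,400),(350,402)]:
    for ph in (.5,.65,.8,1.0):
        p=[]
        for i in [0]:
            z=.116+.024*np.cos(ph)+.0025*np.sin(ph)
            p=atz(f,*c(X,Y,190,90),z); print(ph, "pivot y implied",p[1]-.024*np.sin(ph)-0*.0025*np.cos(ph))
E
```

```text
0.5 pivot y implied -0.02085999868485855
0.65 pivot y implied -0.023954424080452532
0.8 pivot y implied -0.02674414581109691
1.0 pivot y implied -0.02988266911731656
0.5 pivot y implied 0.015212086215407412
0.65 pivot y implied 0.012191045970513913
0.8 pivot y implied 0.009495410063030486
1.0 pivot y implied 0.006510822358827106
0.5 pivot y implied 0.049971263560522616
0.65 pivot y implied 0.04702093748351681
0.8 pivot y implied 0.0444159629786652
1.0 pivot y implied 0.04157970811701873
```

View pics/w2.png

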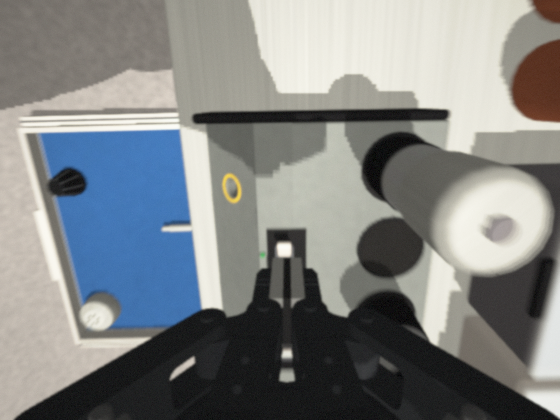

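The levers work out at 0.65–0.8 rad past vertical. A second pass 2 mm lower is cheap and adds margin.

Call:
{"method": "apply_moves", "body": {"series": "0 -0.04 0 0 0 0 1; 0 -0.04 0 0 0 0 1; 0 -0.04 0 0 0 0 1; 0 -0.04 0 0 0 0 1; 0 -0.04 0 0 0 0 1; 0 0 0 0 0 0 1; 0 0 -0.04 0 0 0 1; 0 0 -0.04 0 0 0 1; 0 0 -0.025 0 0 0 1; 0 0 0 0 0 0 1; 0 0 0 0 0 0 1"}}

```text
time_s: 5.55
ee_pos: [0.6695, -0.0755, 0.1293]
ee_rot: [[-0.003, -0.0, 1.0], [0.001, 1.0, 0.0], [-1.0, 0.001, -0.003]]
contact_force: [0.6, 0.1, 0.9]
grip_width: -0.0002
```

Call:
{"method": "apply_moves", "body": {"series": "0 0 0.003 0 0 0 1; 0 0.015 0 0 0 0 1; 0 0.015 0 0 0 0 1; 0 0.015 0 0 0 0 1; 0 0.015 0 0 0 0 1; 0 0.015 0 0 0 0 1; 0 0.015 0 0 0 0 1; 0 0.015 0 0 0 0 1; 0 0.015 0 0 0 0 1; 0 0.015 0 0 0 0 1; 0 0.015 0 0 0 0 1; 0 0.015 0 0 0 0 1; 0 0.015 0 0 0 0 1; 0 0.015 0 0 0 0 1; 0 0 0.03 0 0 0 1; 0 0 0.04 0 0 0 1; 0 0 0.04 0 0 0 1; -0.04 0 0.02 0 0 0 1; -0.045 0 0 0 0 0 1; -0.045 0 0 0 0 0 1"}}

```text
time_s: 7.55
ee_pos: [0.5395, 0.1194, 0.264]
ee_rot: [[0.002, 0.0, 1.0], [0.001, 1.0, -0.0], [-1.0, 0.001, 0.002]]
contact_force: [-0.6, -0.2, 0.5]
grip_width: -0.0002
```

```bash
python3 - <<'E'
from h import *
f=cams.grab_frame("wrist")
cv2.imwrite("pics/w4.png",f["pixels"][:,:,::-1])
f=cams.grab_frame("top")
crop(f,"t4",190,90,350,210,5)
print(bot.observe())
E
```

```text
{'time_s': 7.65, 'q': array([ 12.5359,  18.8799,  11.7652,  83.4137,   0.0278, 102.4649]), 'joint_vel': array([-0.6685,  4.2338,  9.7584, -2.4751, -0.6994, -0.5523]), 'tau': array([  0.3183, -44.7879,  24.7351,   0.3354,   0.0753,   0.0531]), 'ee_pos': array([0.5322, 0.1185, 0.262 ]), 'ee_rot': array([[-0.0091, -0.0012,  1.    ],
       [-0.0015,  1.    ,  0.0012],
       [-1.    , -0.0015, -0.0091]]), 'contact_force': array([0.6534, 0.3602, 0.2355]), 'wrist_torque': array([ 0.0389, -0.0284,  0.0564]), 'grip_width': -5.845733416570627e-05}
```

View pics/t4.png

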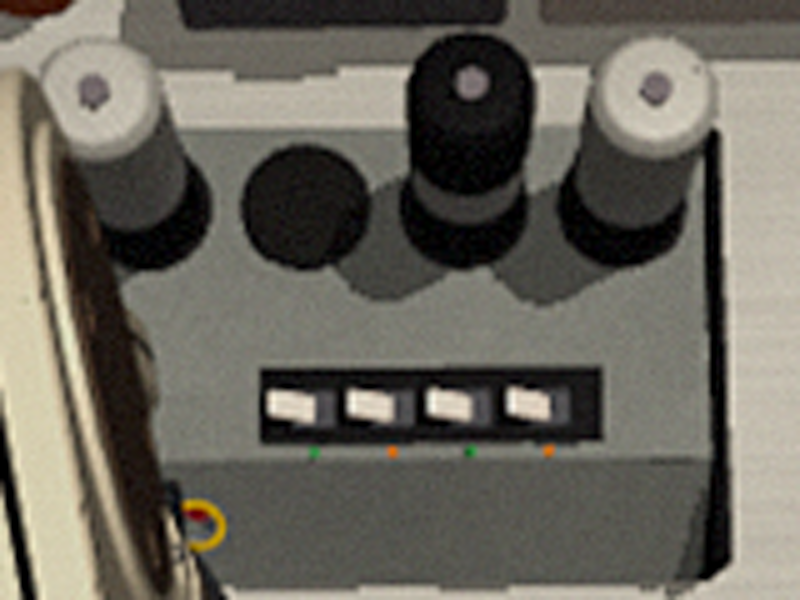

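View pics/w4.png

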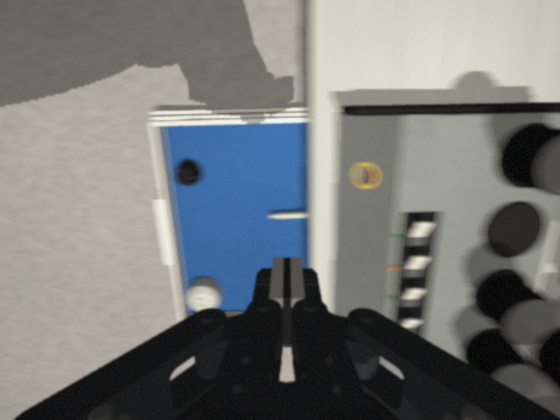

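All four levers now lie well over, ending at t4 x≈268, 348, 428 and 508. Next I'll turn the tool for the shank grasp and look again.

Call:
{"method": "apply_moves", "body": {"series": "0 -0.005 0 0 0 0.09 0.5; 0 -0.005 0 0 0 0.09 0.5; 0 -0.005 0 0 0 0.09 0.5; 0 -0.005 0 0 0 0.09 0.5; 0 -0.005 0 0 0 0.09 0.5; 0 -0.005 0 0 0 0.09 0.5; 0 -0.005 0 0 0 0.09 0.5; 0 -0.005 0 0 0 0.09 0.5; 0 -0.005 0 0 0 0.09 0.5; 0 -0.005 0 0 0 0.09 0.5; 0 -0.005 0 0 0 0.09 0.5; 0 0 0 0 0 0.01 0.5; 0 0 0 0 0 0 0.5; 0 0 0 0 0 0 0.5"}}

```text
time_s: 9.05
ee_pos: [0.5403, 0.0641, 0.2633]
ee_rot: [[0.0, -1.0, 0.002], [0.0, 0.002, 1.0], [-1.0, -0.0, 0.0]]
contact_force: [0.5, -0.8, 0.5]
grip_width: 0.0424
```

```bash
python3 - <<'E'
from h import *
f=cams.grab_frame("wrist")
cv2.imwrite("pics/w5.png",f["pixels"][:,:,::-1])
crop(f,"w5c",180,120,400,285,3)
print(f["T"],bot.observe()["q"],proj(f,[.5224,.0632,.017]),proj(f,[.6193,.131,.0915]))
f=cams.grab_frame("top")
crop(f,"t5",190,90,350,210,5)
E
```

```text
[[ 0.0006  0.9503  0.3115  0.4602]
 [ 1.     -0.0006 -0.0002  0.0639]
 [ 0.      0.3115 -0.9503  0.406 ]
 [ 0.      0.      0.      1.    ]] [ 6.7677 18.2737 11.1033 82.8262  0.0059  6.839 ] [286.0599 157.0404] [350.0611 259.7289]
```

View pics/w5.png

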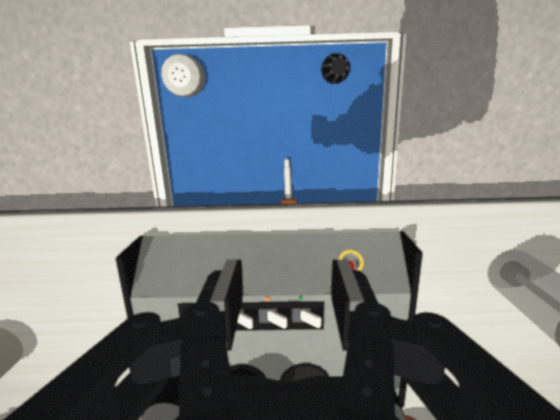

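Tip is at (287,157) and the ring at (351,262). Both match the predictions within 2–3 px, so I'll go down to the shank.

Call:
{"method": "apply_moves", "body": {"series": "0.005 0 -0.045 0 0 0 0.5; 0 0 -0.045 0 0 0 0.5; 0 0 -0.045 0 0 0 0.5; 0 0 -0.045 0 0 0 0.5; 0 0 -0.04 0 0 0 0.5; 0 0 -0.02 0 0 0 0.5; 0 0 -0.012 0 0 0 0.5; 0 0 0 0 0 0 0.5; 0 0 0 0 0 0 0.5"}}

```text
time_s: 10.05
ee_pos: [0.5461, 0.064, 0.0123]
ee_rot: [[0.002, -1.0, 0.0], [0.0, 0.0, 1.0], [-1.0, -0.002, 0.0]]
contact_force: [0.2, -0.2, 0.2]
grip_width: 0.0425
```

```bash
python3 - <<'E'
from h import *
f=cams.grab_frame("wrist")
cv2.imwrite("pics/w6.png",f["pixels"][:,:,::-1])
E
```

```text
(no output)
```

View pics/w6.png

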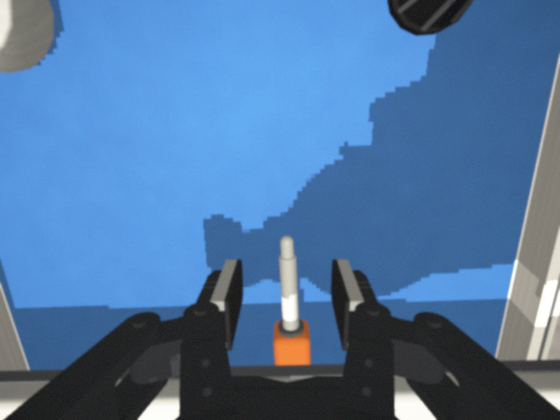

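The shank lies between the fingers: tip (287,240), handle front (291,325). Closing and drawing it out.

Call:
{"method": "apply_moves", "body": {"series": "0 0 0 0 0 0 1; 0 0 0 0 0 0 1; 0 0 0 0 0 0 1; 0 0 0 0 0 0 1; 0 0 0 0 0 0 1; 0 0 0.003 0 0 0 1; -0.015 -0.002 0 0 0 0 1; -0.02 -0.003 0 0 0 0 1; -0.02 -0.003 0 0 0 0 1; -0.02 -0.003 0 0 0 0 1; -0.02 -0.003 0 0 0 0 1; -0.01 -0.002 0 0 0 0 1; 0 0 0 0 0 0 1; 0 0 0 0 0 0 1", "newtons": 50}}

```text
time_s: 11.5
ee_pos: [0.4411, 0.0478, 0.0145]
ee_rot: [[0.001, -1.0, 0.0], [0.0, 0.0, 1.0], [-1.0, -0.001, 0.0]]
contact_force: [-0.2, 0.1, -0.5]
grip_width: 0.0056
```

```bash
python3 - <<'E'
from h import *
f=cams.grab_frame("wrist")
cv2.imwrite("pics/w7.png",f["pixels"][:,:,::-1])
f=cams.grab_frame("top")
crop(f,"t7",190,200,350,310,5)
E
```

```text
(no output)
```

View pics/w7.png

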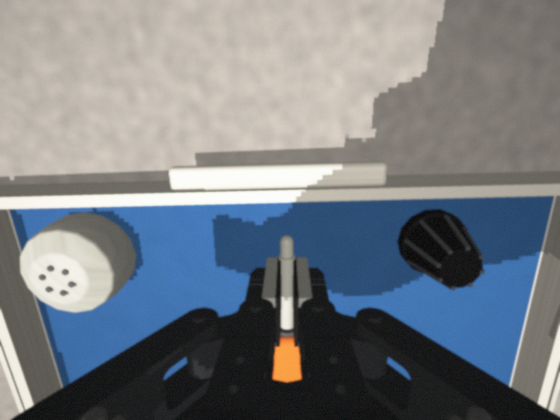

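View pics/t7.png

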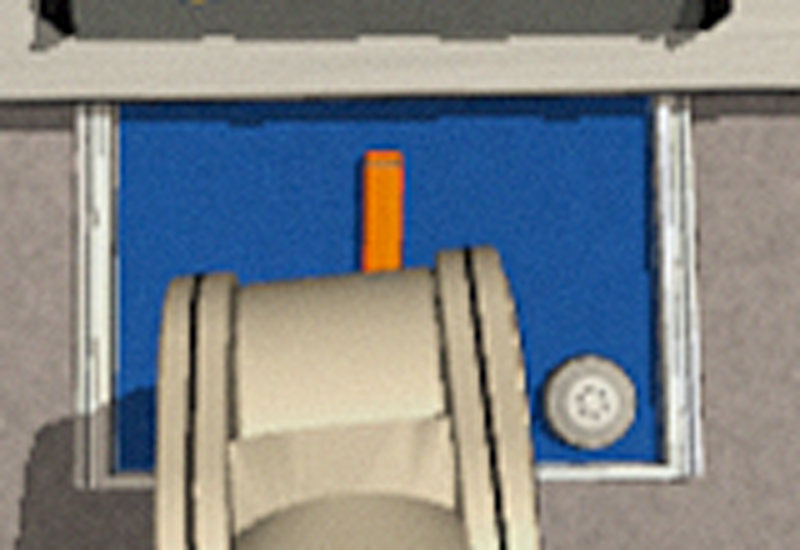

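The pick is fully out: handle seen at t7 (383,210), clear of the cap and core. Now I'll lift it and turn it half round so the tip faces the dock.

Call:
{"method": "apply_moves", "body": {"series": "0 0 0.04 0 0 0 1; 0 0 0.05 0 0 0 1; 0 0 0.05 0 0 0 1; 0 0 0 0 0 0.09 1; 0 0 0 0 0 0.09 1; 0 0 0 0 0 0.09 1; 0 0 0 0 0 0.09 1; 0 0 0 0 0 0.09 1; 0 0 0 0 0 0.09 1; 0 0 0 0 0 0.09 1; 0 0 0 0 0 0.09 1; 0 0 0 0 0 0.09 1; 0 0 0 0 0 0.09 1; 0 0 0 0 0 0.09 1; 0 0 0 0 0 0.09 1; 0 0 0 0 0 0.09 1; 0 0 0 0 0 0.09 1; 0 0 0 0 0 0.09 1; 0 0 0 0 0 0.09 1; 0 0 0 0 0 0.09 1"}}

```text
time_s: 13.6
ee_pos: [0.4411, 0.0479, 0.1545]
ee_rot: [[0.001, 0.744, -0.669], [0.0, -0.669, -0.744], [-1.0, 0.001, -0.001]]
contact_force: [0.2, -0.2, -0.4]
grip_width: 0.005
```

Call:
{"method": "apply_moves", "body": {"series": "0.02 -0.002 0 0 0 0.09 1; 0.02 -0.002 0 0 0 0.09 1; 0.02 -0.002 0 0 0 0.09 1; 0.02 -0.002 0 0 0 0.09 1; 0 0 0 0 0 0.09 1; 0 0 0 0 0 0.02 1; 0 0 0 0 0 0 1; 0 0 0 0 0 0 1"}}

```text
time_s: 14.4
ee_pos: [0.5206, 0.0398, 0.1542]
ee_rot: [[0.0, 1.0, -0.001], [0.0, -0.001, -1.0], [-1.0, 0.0, -0.0]]
contact_force: [0.0, 0.2, -0.3]
grip_width: 0.0055
```

```bash
python3 - <<'E'
from h import *
print(bot.observe()["q"])
f=cams.grab_frame("wrist")
cv2.imwrite("pics/w8.png",f["pixels"][:,:,::-1])
f=cams.grab_frame("scene")
crop(f,"s8",220,100,360,220,5)
E
```

```text
[   4.3732   18.892    -4.5406   66.5585    0.002  -175.5795]
```

View pics/w8.png

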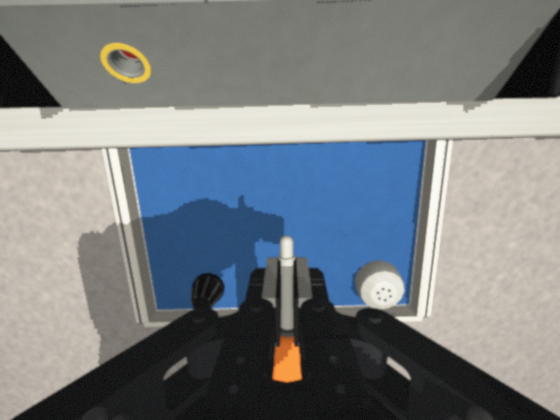

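View pics/s8.png

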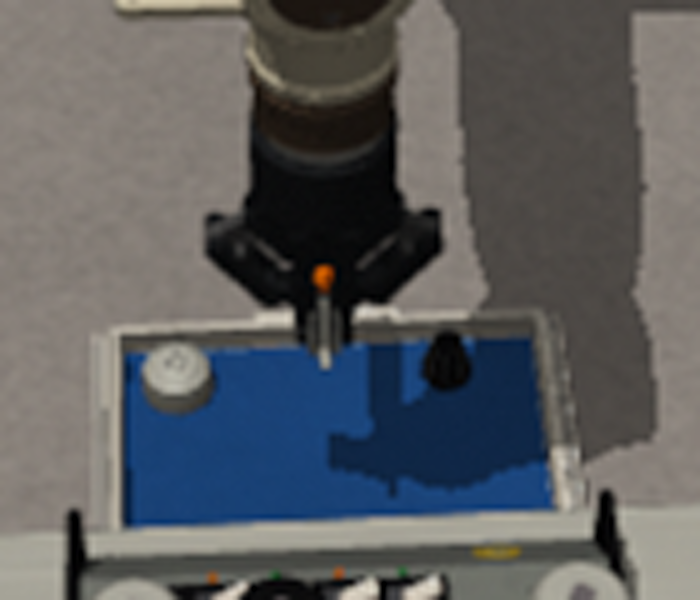

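The tip now faces the dock, with the ring seen at w8 (126,63). Setting the pick down and releasing with a small opening.

Call:
{"method": "apply_moves", "body": {"series": "0.003 0 -0.045 0 0 0 1; 0 0 -0.04 0 0 0 1; 0 0 -0.03 0 0 0 1; 0 0 -0.015 0 0 0 1; 0 0 -0.007 0 0 0 1; 0 0 -0.005 0 0 0 1; 0 0 0 0 0 0 1; 0 0 0 0 0 0 1; 0 0 0 0 0 0 0.6; 0 0 0 0 0 0 0.6; 0 0 0 0 0 0 0.6; 0 0 0 0 0 0 0.6; 0 0 0.03 0 0 0 0.6; 0 0 0.04 0 0 0 0.6; 0 0 0.05 0 0 0 0.6; 0 0 0.04 0 0 0 0.6; 0 0 0 0 0 0 0.6; 0 0 0 0 0 0 0.6"}}

```text
time_s: 16.3
ee_pos: [0.5239, 0.0398, 0.1735]
ee_rot: [[0.003, 1.0, -0.0], [0.0, -0.0, -1.0], [-1.0, 0.003, -0.0]]
contact_force: [-0.5, 0.1, -0.7]
grip_width: 0.0343
```

```bash
python3 - <<'E'
from h import *
f=cams.grab_frame("wrist")
cv2.imwrite("pics/w9.png",f["pixels"][:,:,::-1]); print(f["T"])
g=cams.grab_frame("top")
crop(g,"t9",190,200,350,310,5)
E
```

```text
[[ 0.0011 -0.9519 -0.3063  0.6026]
 [-1.     -0.001  -0.0002  0.0394]
 [-0.0001  0.3063 -0.9519  0.3164]
 [ 0.      0.      0.      1.    ]]
```

View pics/w9.png

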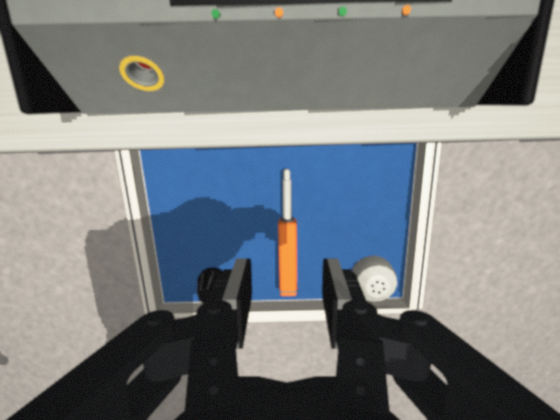

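View pics/t9.png

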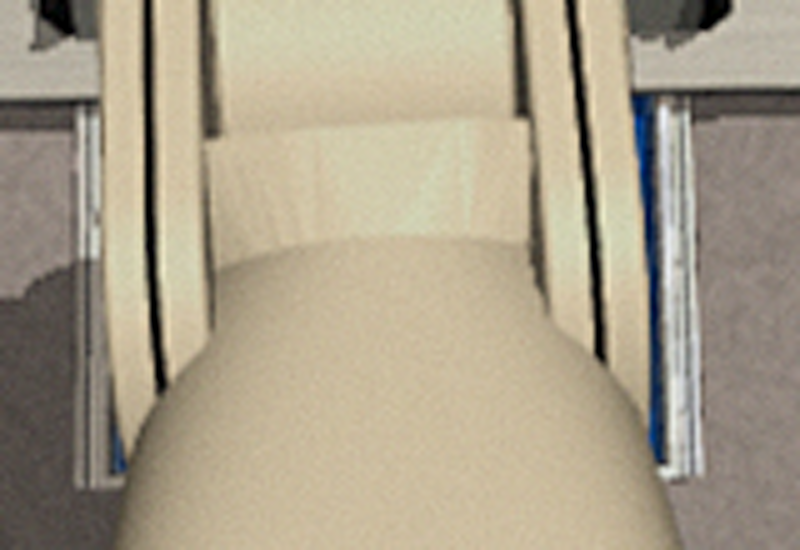

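The pick lies straight: tip (287,171), handle front (287,221), butt (289,294). Ring is at (141,73). Next I'll triangulate.

```bash
python3 - <<'E'
from h import *
f=cams.grab_frame("wrist")
print("tip",atz(f,287,170.5,.017),"hfront",atz(f,287,221,.026),"butt",atz(f,289,294,.026), "walls", atz(f,288,302,.027))
g=cams.grab_frame("top")
w5=dict(f); w5["T"]=np.array([[0.0006,0.9503,0.3115,0.4602],[1,-.0006,-.0002,.0639],[0,.3115,-.9503,.406],[0,0,0,1]])
A=[];b=[]
for F,u,v in [(f,141.5,72.5),(w5,351,262),(g,229.0,194.8)]:
    o,d=ray(F,u,v); d/=np.linalg.norm(d); P=np.eye(3)-np.outer(d,d); A.append(P); b.append(P@o)
p=np.linalg.lstsq(np.vstack(A),np.hstack(b),rcond=None)[0]
print("ring",p,[proj(F,p) for F in (f,w5,g)], p[2]-p[0])
# fascia: top edge from wrist
print("deck front edge",atz(f,290,17,.116),atz(f,40,24,.116),atz(f,530,10,.116),"fascia bottom",atz(f,290,109,.068))
crop(f,"w9c",90,40,200,120,7)
E
```

```text
tip [0.5418 0.0388 0.017 ] hfront [0.496  0.0387 0.026 ] butt [0.4179 0.0366 0.026 ] walls [0.4093 0.0376 0.027 ]
ring [0.6189 0.1299 0.0955] [array([138.6752,  71.6372]), array([349.732 , 261.1037]), array([229.0755, 194.6765])] -0.5234092137583852
deck front edge [0.6442 0.0375 0.116 ] [0.6407 0.1707 0.116 ] [ 0.6476 -0.089   0.116 ] fascia bottom [0.5965 0.0368 0.068 ]
```

View pics/w9c.png

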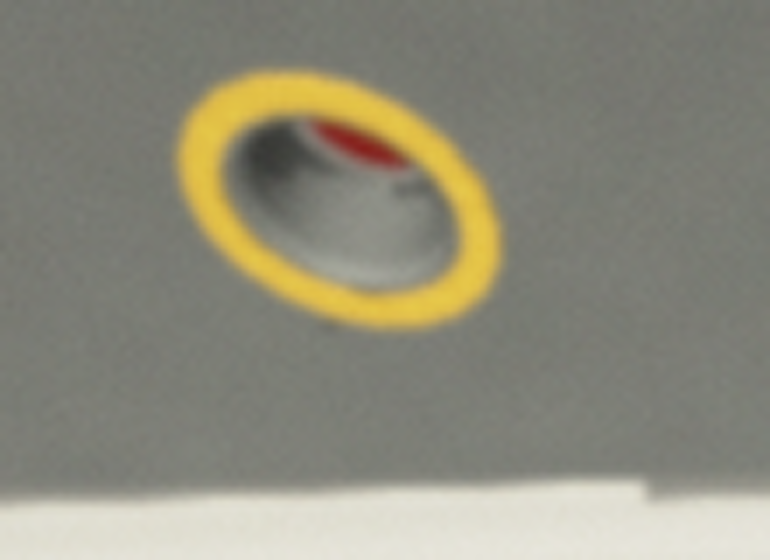

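```bash
python3 - <<'E'
from h import *
f=cams.grab_frame("wrist"); g=cams.grab_frame("top")
w5=dict(f); w5["T"]=np.array([[0.0006,0.9503,0.3115,0.4602],[1,-.0006,-.0002,.0639],[0,.3115,-.9503,.406],[0,0,0,1]])
for F,u,v in [(f,138.1,68.1),(w5,351,262),(g,229.0,194.8)]:
    o,d=ray(F,u,v)
    for c in (.5245,.527): # x-z=c
        t=(c-(o[0]-o[2]))/(d[0]-d[2]); print(c,o+t*d)
A=[];b=[]
for F,u,v in [(f,138.1,68.1),(w5,351,262),(g,229.0,194.8)]:
    o,d=ray(F,u,v); d/=np.linalg.norm(d); P=np.eye(3)-np.outer(d,d); A.append(P); b.append(P@o)
print(np.linalg.lstsq(np.vstack(A),np.hstack(b),rcond=None)[0])
E
```

```text
0.5245 [0.6204 0.1295 0.0959]
0.527 [0.6206 0.1304 0.0936]
0.5245 [0.62   0.1313 0.0955]
0.527 [0.6208 0.1317 0.0938]
0.5245 [0.6188 0.1302 0.0943]
0.527 [0.6192 0.1305 0.0922]
[0.6199 0.1306 0.0946]
```

Call:
{"method": "apply_moves", "body": {"series": "0 0 0 0 0 -0.09 0.6; 0 0 0 0 0 -0.09 0.6; 0 0 0 0 0 -0.09 0.6; 0 0 0 0 0 -0.09 0.6; 0 0 0 0 0 -0.09 0.6; 0 0 0 0 0 -0.09 0.6; 0 0 0 0 0 -0.09 0.6; 0 0 0 0 0 -0.09 0.6; 0 0 0 0 0 -0.09 0.6; 0 0 0 0 0 -0.09 0.6; 0 0 0 0 0 -0.09 0.6; 0 0 0 0 0 -0.09 0.6; 0 0 0 0 0 -0.09 0.6; 0 0 0 0 0 -0.09 0.6; 0 0 0 0 0 -0.09 0.6; 0 0 0 0 0 -0.09 0.6; -0.01 0 0 0 0 -0.09 0.6; -0.01 0 0 0 0 -0.09 0.6; -0.02 0 0 0 0 -0.09 0.6; -0.02 0 0 0 0 -0.09 0.6"}}

```text
time_s: 18.6
ee_pos: [0.4621, 0.0397, 0.1713]
ee_rot: [[-0.002, -0.953, -0.303], [-0.0, -0.303, 0.953], [-1.0, 0.002, 0.0]]
contact_force: [-0.6, 0.9, 0.6]
grip_width: 0.034
```

Call:
{"method": "apply_moves", "body": {"series": "-0.007 -0.002 0 0 0 -0.09 0.6; 0 0 0 0 0 -0.09 0.6; 0 0 0 0 0 -0.02 0.6; 0 0 -0.03 0 -0.08 0 0.6; 0 0 -0.03 0 -0.08 0 0.6; 0 0 -0.03 0 -0.062 0 0.6; 0 0 0 0 0 0 0.6; 0 0 0 0 0 0 0.6"}}

```text
time_s: 19.4
ee_pos: [0.454, 0.0376, 0.0868]
ee_rot: [[0.31, -0.951, -0.0], [-0.001, -0.0, 1.0], [-0.951, -0.31, -0.001]]
contact_force: [0.8, -0.8, -0.2]
grip_width: 0.0344
```

```bash
python3 - <<'E'
from h import *
f=cams.grab_frame("wrist")
cv2.imwrite("pics/w10.png",f["pixels"][:,:,::-1]); print(bot.observe()["q"])
E
```

```text
[  5.9866   4.4872 -38.1014  29.1066  -1.8929   5.6755]
```

View pics/w10.png

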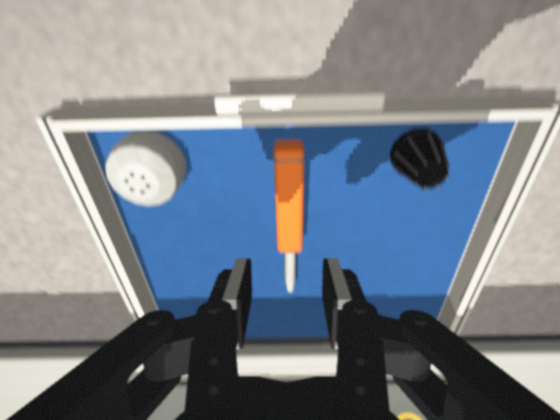

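The pick is centred between the jaws, at (289,150–290). Lowering.

Call:
{"method": "apply_moves", "body": {"series": "0.003 0 -0.03 0 0 0 0.6; 0 0 -0.03 0 0 0 0.6; 0 0 -0.008 0 0 0 0.6; 0 0 0 0 0 0 0.6; 0 0 0 0 0 0 0.6; 0 0 0 0 0 0 0.6"}}

```text
time_s: 20.05
ee_pos: [0.4618, 0.038, 0.0221]
ee_rot: [[0.319, -0.948, 0.0], [0.0, 0.0, 1.0], [-0.948, -0.319, 0.0]]
contact_force: [-0.7, 0.4, -0.2]
grip_width: 0.0343
```

Call:
{"method": "apply_moves", "body": {"series": "-0.004 0 -0.005 0 0 0 0.6; 0 0 -0.005 0 0 0 0.6; 0 0 0 0 0 0 0.6; 0 0 0 0 0 0 1; 0 0 0 0 0 0 1; 0 0 0 0 0 0 1; 0 0 0 0 0 0 1; 0 0 0 0 0 0 1; 0 0 0 0 0 0 1; 0 0 0.02 0 0 0 1; 0 0 0.04 0 0 0 1; 0 0 0.045 0 0 0 1; 0 0 0.045 0 0 0 1; 0 0 0.02 0 0 0 1; 0 0 0 0 0 0 1; 0 0 0 0 0 0 1; 0 0 0 0 0 0 1", "newtons": 70}}

```text
time_s: 21.75
ee_pos: [0.4542, 0.0377, 0.1783]
ee_rot: [[0.312, -0.95, -0.0], [-0.001, -0.0, 1.0], [-0.95, -0.312, -0.001]]
contact_force: [-0.7, -0.5, -0.5]
grip_width: 0.016
```

```bash
python3 - <<'E'
from h import *
f=cams.grab_frame("wrist")
cv2.imwrite("pics/w11.png",f["pixels"][:,:,::-1])
o=bot.observe();print(o["q"],o["ee_pos"],o["ee_rot"],o["grip_width"]); print(f["T"])
f=cams.grab_frame("scene")
crop(f,"s11",220,100,360,220,5)
f=cams.grab_frame("top")
crop(f,"t11",190,170,350,290,5)
E
```

```text
[  6.0081  -2.6029 -29.6083  44.9097  -1.9065   5.6941] [0.4542 0.0376 0.1782] [[ 0.312  -0.9501 -0.0001]
 [-0.0006 -0.0003  1.    ]
 [-0.9501 -0.312  -0.0007]] 0.016345759887854736
[[-0.0012  0.8055  0.5926  0.3335]
 [ 1.      0.0014  0.0001  0.0373]
 [-0.0007  0.5926 -0.8055  0.289 ]
 [ 0.      0.      0.      1.    ]]
```

View pics/w11.png

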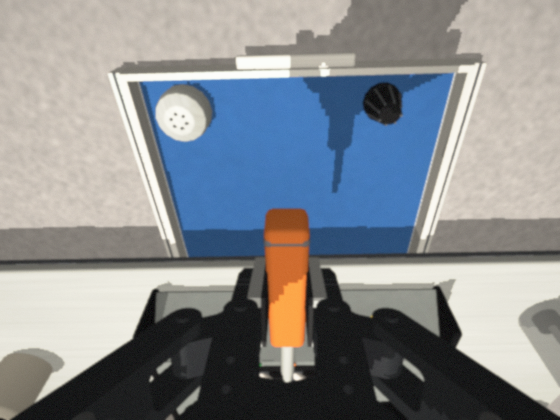

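View pics/s11.png

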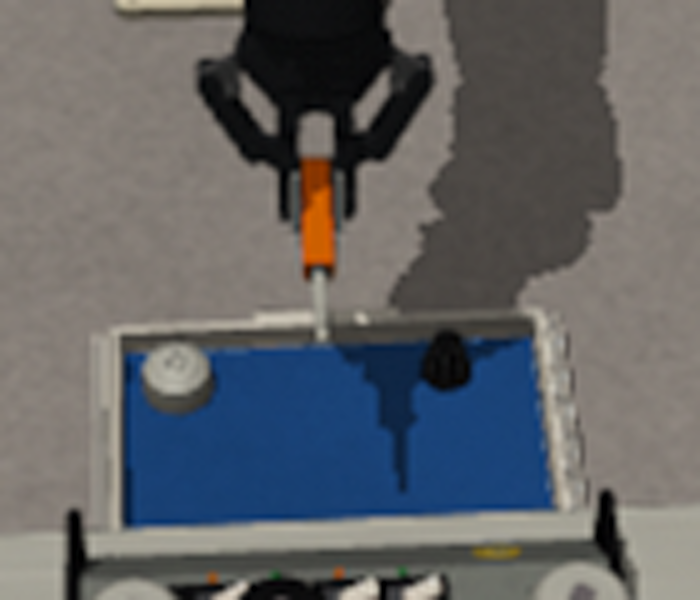

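View pics/t11.png

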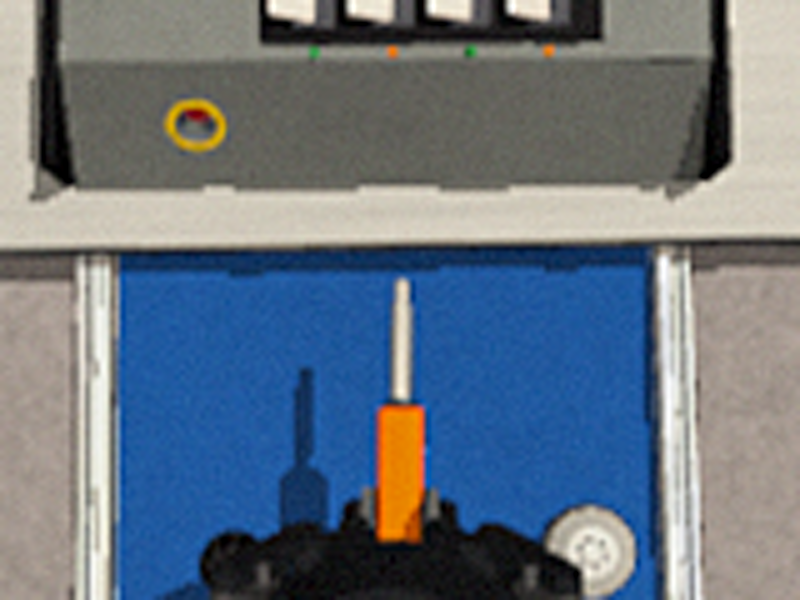

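The pick is held straight. Its tip is at t11 (402,280) and s11 (323,340). I'll triangulate its tip relative to the tool.

```bash
python3 - <<'E'
from h import *
c=lambda X,Y,x0,y0,k=5:((X+.5)/k-.5+x0,(Y+.5)/k-.5+y0)
g=cams.grab_frame("top"); s=cams.grab_frame("scene"); w=cams.grab_frame("wrist")
def tri(L):
    A=[];b=[]
    for F,u,v in L:
        o,d=ray(F,u,v); d/=np.linalg.norm(d); P=np.eye(3)-np.outer(d,d); A.append(P); b.append(P@o)
    p=np.linalg.lstsq(np.vstack(A),np.hstack(b),rcond=None)[0]
    return p,[proj(F,p)-[u,v] for F,u,v in L]
tip=tri([(g,*c(402,280,190,170)),(s,*c(323,341,220,100))]); print("tip",tip)
hf=tri([(g,*c(401,405,190,170)),(s,*c(319,270,220,100))]); print("handle front ",hf)
o=bot.observe(); print("tip in tool",o["ee_rot"].T@(tip[0]-o["ee_pos"]))
# expected tip (pick level)
for x in (.540,.544,.548):
  p=[x,.038,.1783-.0121+.017]; print(p,[(proj(g,p)-[190,170])*5+2,(proj(s,p)-[220,100])*5+2])
E
```

```text
tip (array([0.5431, 0.0387, 0.1813]), [array([-0.5031, -0.0081]), array([-0.3662,  0.0098])])
handle front  (array([0.4941, 0.0382, 0.1833]), [array([-0.3139, -0.0044]), array([-0.2215,  0.006 ])])
tip in tool [ 0.0257 -0.084   0.0009]
[0.54, 0.038, 0.18319999999999997] [array([401.097 , 287.4086]), array([319.7314, 334.4298])]
[0.544, 0.038, 0.18319999999999997] [array([401.2005, 277.2453]), array([319.9243, 340.1497])]
[0.548, 0.038, 0.18319999999999997] [array([401.3038, 267.0969]), array([320.1178, 345.8891])]
```

Call:
{"method": "apply_moves", "body": {"series": "0 0.01 0.01 0 0.08 0 1; 0 0.01 0.01 0 0.08 0 1; 0.01 0.01 0 0 0.08 0 1; 0.01 0.01 0 0 0.08 0 1; 0.01 0.01 0 0 0.08 0 1; 0.01 0.01 0 0 0.08 0 1; 0.01 0.01 0 0 0.02 0 1; 0.01 0.01 0 0 0 0 1; 0.01 0.012 0 0 0 0 1; 0 0 0 0 0 0 1; 0 0 0 0 0 0 1; 0 0 0 0 0 0 1"}}

```text
time_s: 23.25
ee_pos: [0.5254, 0.1293, 0.2004]
ee_rot: [[-0.448, -0.894, 0.0], [-0.0, 0.0, 1.0], [-0.894, 0.448, -0.0]]
contact_force: [0.0, -0.2, -0.6]
grip_width: 0.0162
```

```bash
python3 - <<'E'
from h import *
f=cams.grab_frame("wrist")
cv2.imwrite("pics/w12.png",f["pixels"][:,:,::-1])
o=bot.observe();print(o["q"],o["ee_pos"],o["ee_rot"],o["contact_force"])
f=cams.grab_frame("scene")
crop(f,"s12",220,100,360,220,5)
f=cams.grab_frame("top")
crop(f,"t12",190,140,350,260,5)
E
```

```text
[ 11.0664  41.9123  34.1772 108.4165   4.9177   9.9449] [0.5254 0.1293 0.2006] [[-0.4474 -0.8943  0.0003]
 [-0.0002  0.0004  1.    ]
 [-0.8943  0.4474 -0.0003]] [-0.2725  0.3166  0.1932]
```

View pics/w12.png

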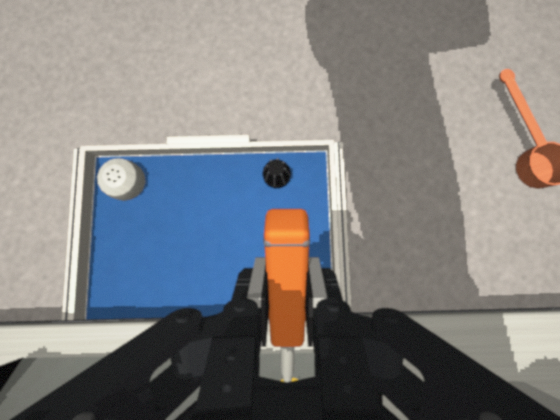

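View pics/s12.png

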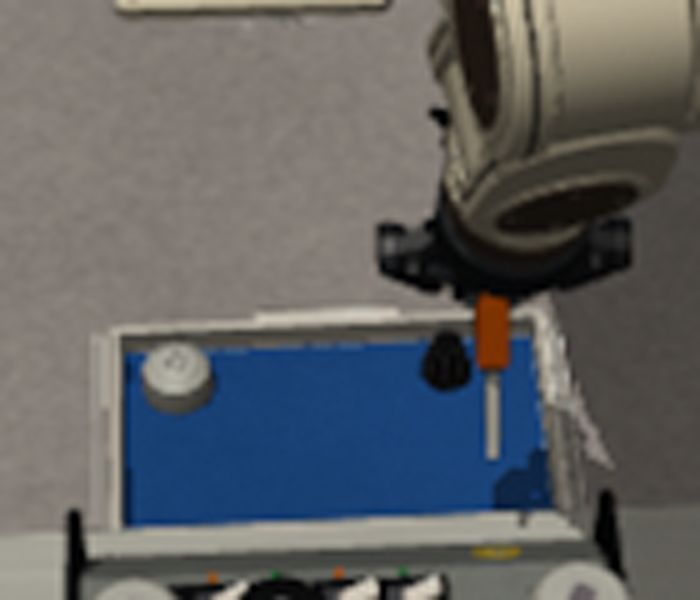

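View pics/t12.png

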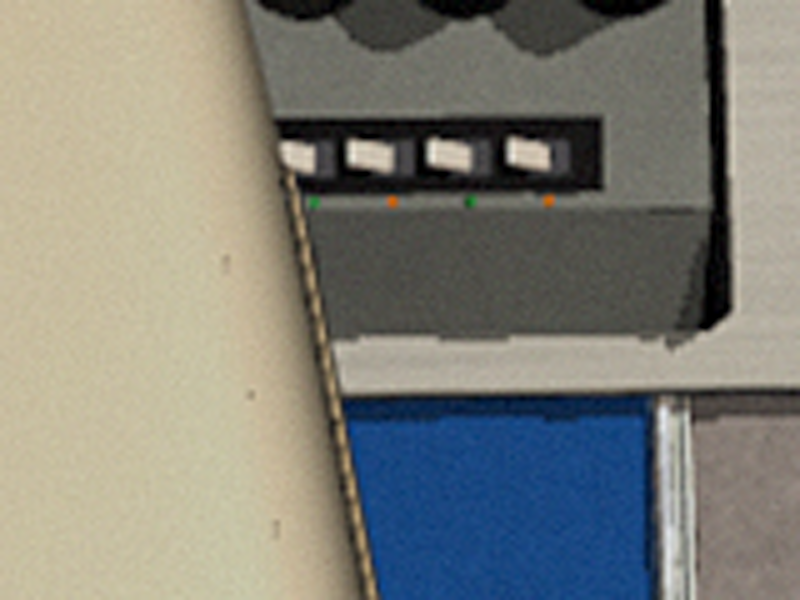

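```bash
python3 - <<'E'
from h import *
s=cams.grab_frame("scene"); o=bot.observe()
tip=o["ee_pos"]+o["ee_rot"]@np.array([.0252,-.0843,.0006]); print(tip)
pr=lambda p:(proj(s,p)-[220,100])*5+2
print("tip",pr(tip),"obs 493 458"); print("ring",pr([.620,.1305,.0945]),"obs 497 552")
for dy in(-.003,.003): print(pr(tip+[0,dy,0]))
print("axis err: ", (tip-np.array([.620,.1305,.0945])))
E
```

```text
[0.5897 0.1299 0.1407]
tip [491.707  451.2792] obs 493 458
ring [491.9533 545.624 ] obs 497 552
[486.1853 451.41  ]
[497.2287 451.1484]
axis err:  [-0.0303 -0.0006  0.0462]
```

Call:
{"method": "apply_moves", "body": {"series": "-0.008 0.0015 -0.008 0 0 0 1; 0.01 0 -0.01 0 0 0 1; 0.01 0 -0.01 0 0 0 1; 0.011 0 -0.011 0 0 0 1; 0 0 0 0 0 0 1; 0 0 0 0 0 0 1; 0 0 0 0 0 0 1"}}

```text
time_s: 24.15
ee_pos: [0.5488, 0.1313, 0.1615]
ee_rot: [[-0.447, -0.894, -0.0], [-0.0, -0.0, 1.0], [-0.894, 0.447, -0.0]]
contact_force: [-0.3, -0.5, -0.9]
grip_width: 0.0161
```

```bash
python3 - <<'E'
from h import *
f=cams.grab_frame("wrist")
crop(f,"w13",200,300,360,420,5)
s=cams.grab_frame("scene")
crop(s,"s13",280,170,360,230,10)
o=bot.observe();print(o["ee_pos"],o["ee_rot"],o["contact_force"])
tip=o["ee_pos"]+o["ee_rot"]@np.array([.0252,-.0843,.0006]); print(tip,tip-np.array([.620,.1310,.0945]))
pr=lambda p:(proj(s,p)-[280,170])*10+4.5
print(pr(tip),pr([.620,.131,.0945]))
E
```

```text
[0.5488 0.1314 0.162 ] [[-0.4467 -0.8947 -0.0002]
 [-0.     -0.0002  1.    ]
 [-0.8947  0.4467  0.0001]] [ 0.5413  0.0482 -0.9163]
[0.613  0.132  0.1018] [-0.007   0.001   0.0073]
[389.481  355.6405] [386.2198 391.7049]
```

View pics/w13.png

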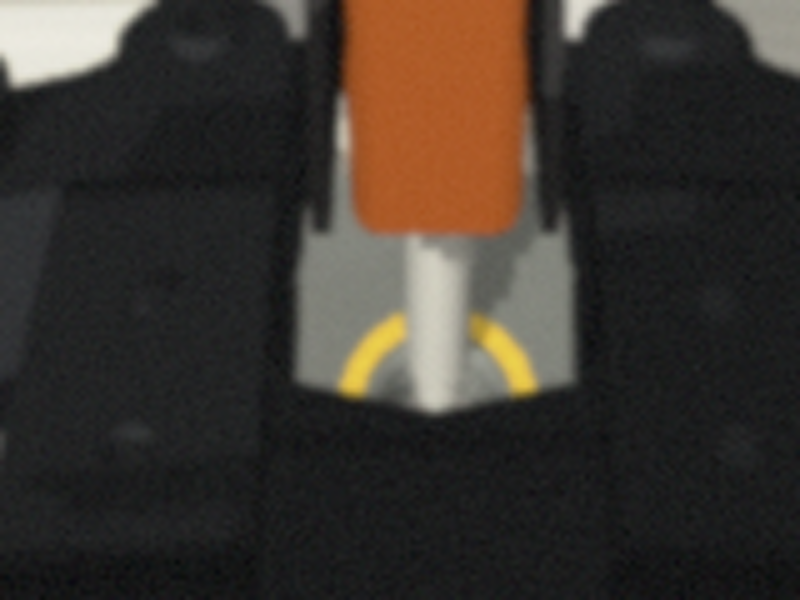

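View pics/s13.png

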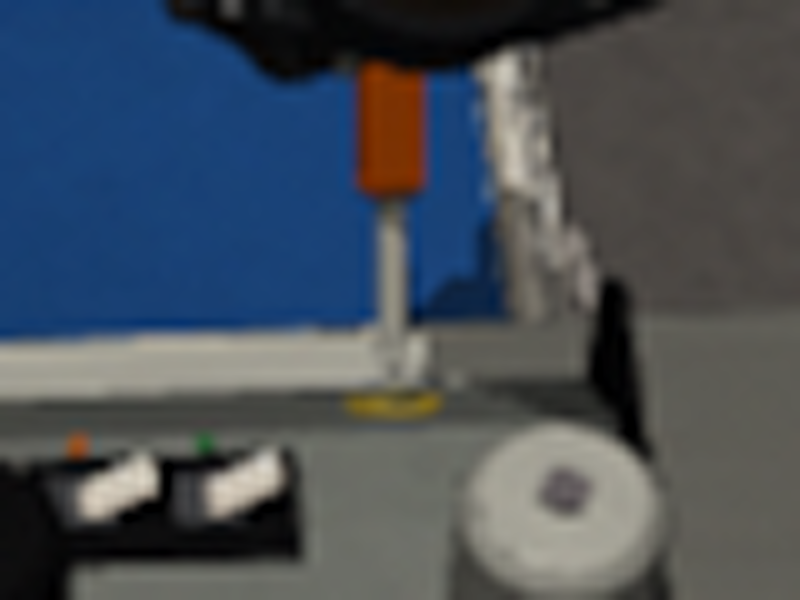

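The shank and ring are both centred, at x≈438 in w13 and x≈393 in s13. Advancing along the axis.

Call:
{"method": "apply_moves", "body": {"series": "0.003 0 -0.003 0 0 0 1; 0.003 0 -0.003 0 0 0 1; 0.003 0 -0.003 0 0 0 1; 0.003 0 -0.003 0 0 0 1; 0 0 0 0 0 0 1; 0 0 0 0 0 0 1; 0 0 0 0 0 0 1"}}

```text
time_s: 24.95
ee_pos: [0.5607, 0.1313, 0.1493]
ee_rot: [[-0.448, -0.894, -0.0], [-0.0, -0.0, 1.0], [-0.894, 0.448, -0.0]]
contact_force: [0.2, -0.2, -0.8]
grip_width: 0.0162
```

Call:
{"method": "apply_moves", "body": {"series": "0.0015 0 -0.0015 0 0 0 1; 0.0015 0 -0.0015 0 0 0 1; 0.001 0 -0.001 0 0 0 1; 0.001 0 -0.001 0 0 0 1; 0 0 0 0 0 0 1; 0 0 0 0 0 0 1; 0 0 0 0 0 0 1"}}

```text
time_s: 25.65
ee_pos: [0.5656, 0.1314, 0.1445]
ee_rot: [[-0.448, -0.894, -0.0], [-0.0, -0.0, 1.0], [-0.894, 0.448, -0.0]]
contact_force: [-1.1, -0.3, 2.3]
grip_width: 0.0161
```

Call:
{"method": "apply_moves", "body": {"series": "0.001 0 -0.001 0 0 0 1; 0.001 0 -0.001 0 0 0 1; 0 0 0 0 0 0 1; 0 0 0 0 0 0 1; 0 0 0 0 0 0 1"}}

```text
time_s: 26.15
ee_pos: [0.5674, 0.1314, 0.1427]
ee_rot: [[-0.448, -0.894, -0.0], [-0.0, -0.0, 1.0], [-0.894, 0.448, -0.0]]
contact_force: [-3.4, 0.8, 6.4]
grip_width: 0.0165
```

Call:
{"method": "apply_moves", "body": {"series": "0.001 0 -0.001 0 0 0 1; 0 0 0 0 0 0 1; 0 0 0 0 0 0 1; 0 0 0 0 0 0 1; 0 0 0 0 0 0 1"}}

```text
time_s: 26.65
ee_pos: [0.5675, 0.1314, 0.1425]
ee_rot: [[-0.45, -0.893, -0.0], [-0.0, -0.0, 1.0], [-0.893, 0.45, -0.0]]
contact_force: [-7.6, 0.2, 7.6]
grip_width: 0.0166
```

```bash
python3 - <<'E'
from h import *
f=cams.grab_frame("wrist")
crop(f,"w14",200,300,360,420,5)
for i in range(3):
  o=bot.observe();print(o["ee_pos"],o["contact_force"],o["wrist_torque"]); cams.grab_frame("top")
E
```

```text
[0.5675 0.1314 0.1425] [-6.9686  0.674   7.6224] [-0.0149  1.4612 -0.06  ]
[0.5675 0.1314 0.1425] [-6.5182 -0.54    8.3316] [ 0.0007  1.4297 -0.001 ]
[0.5675 0.1314 0.1425] [-6.6361  0.2386  8.4037] [-0.0334  1.4564  0.048 ]
```

View pics/w14.png

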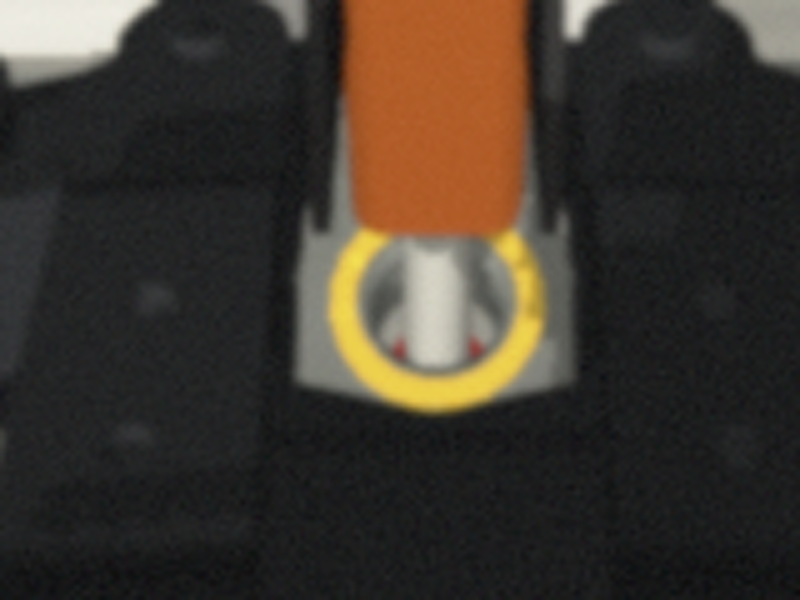

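The axial force is about 10.5 N against a hard stop, and the tip is about 16–17 mm past the mouth, so the button is fully in. Red shows round the tip at (400,348) and (475,348). Holding, then backing out.

Call:
{"method": "apply_moves", "body": {"series": "0 0 0 0 0 0 1; 0 0 0 0 0 0 1; 0 0 0 0 0 0 1; 0 0 0 0 0 0 1; 0 0 0 0 0 0 1; 0 0 0 0 0 0 1; 0 0 0 0 0 0 1; 0 0 0 0 0 0 1; 0 0 0 0 0 0 1; 0 0 0 0 0 0 1; 0 0 0 0 0 0 1; 0 0 0 0 0 0 1; 0 0 0 0 0 0 1; 0 0 0 0 0 0 1; 0 0 0 0 0 0 1"}}

```text
time_s: 28.35
ee_pos: [0.5675, 0.1314, 0.1425]
ee_rot: [[-0.45, -0.893, -0.0], [-0.0, -0.0, 1.0], [-0.893, 0.45, -0.0]]
contact_force: [-7.1, -0.5, 8.5]
grip_width: 0.0163
```

Call:
{"method": "apply_moves", "body": {"series": "-0.003 0 0.003 0 0 0 1; -0.004 0 0.004 0 0 0 1; -0.006 0 0.006 0 0 0 1; -0.01 0 0.01 0 0 0 1; -0.015 0 0.015 0 0 0 1; 0 0 0 0 0 0 1; 0 0 0 0 0 0 1"}}

```text
time_s: 29.05
ee_pos: [0.5311, 0.1314, 0.1801]
ee_rot: [[-0.445, -0.895, -0.0], [-0.0, -0.0, 1.0], [-0.895, 0.445, 0.0]]
contact_force: [-0.7, 0.6, -0.4]
grip_width: 0.0162
```

```bash
python3 - <<'E'
from h import *
f=cams.grab_frame("wrist")
crop(f,"w15",200,300,360,420,5)
s=cams.grab_frame("scene")
crop(s,"s15",220,120,360,230,5)
o=bot.observe();print(o["ee_pos"],o["contact_force"])
E
```

```text
[0.531  0.1313 0.1789] [ 0.4698 -0.432  -0.4795]
```

View pics/s15.png

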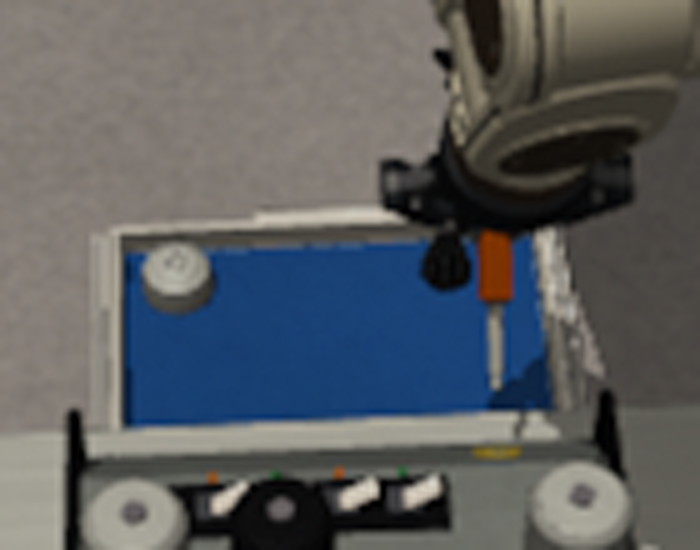

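View pics/w15.png

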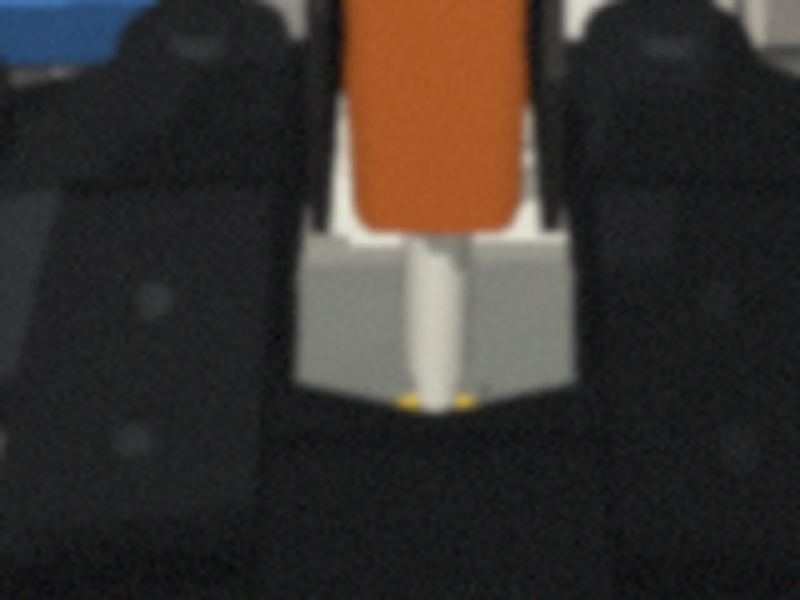

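Clear of the well with the grip unchanged. Returning to the tray the way I came.

Call:
{"method": "apply_moves", "body": {"series": "-0.012 -0.01 0.01 0 0 0 1; -0.01 -0.012 0 0 -0.08 0 1; -0.01 -0.012 0 0 -0.08 0 1; -0.01 -0.012 0 0 -0.08 0 1; -0.01 -0.012 0 0 -0.08 0 1; -0.01 -0.012 0 0 -0.08 0 1; -0.01 -0.012 0 0 -0.08 0 1; -0.005 -0.012 0 0 -0.02 0 1; 0 0 -0.03 0 0 0 1; 0 0 -0.04 0 0 0 1; 0 0 -0.04 0 0 0 1; 0 0 0 0 0 0 1; 0 0 0 0 0 0 1; 0 0 0 0 0 0 1"}}

```text
time_s: 30.55
ee_pos: [0.4558, 0.0375, 0.0813]
ee_rot: [[0.319, -0.948, 0.0], [0.0, 0.0, 1.0], [-0.948, -0.319, 0.0]]
contact_force: [0.3, -0.3, 0.5]
grip_width: 0.0164
```

```bash
python3 - <<'E'
from h import *
g=cams.grab_frame("top")
crop(g,"t16",190,200,350,310,5)
s=cams.grab_frame("scene")
crop(s,"s16",220,120,360,230,5)
f=cams.grab_frame("wrist")
cv2.imwrite("pics/w16.png",f["pixels"][:,:,::-1])
o=bot.observe();print(o["ee_pos"],o["ee_rot"])
E
```

```text
[0.4556 0.0375 0.0815] [[ 0.3199 -0.9474 -0.0001]
 [ 0.0002 -0.      1.    ]
 [-0.9474 -0.3199  0.0002]]
```

View pics/t16.png

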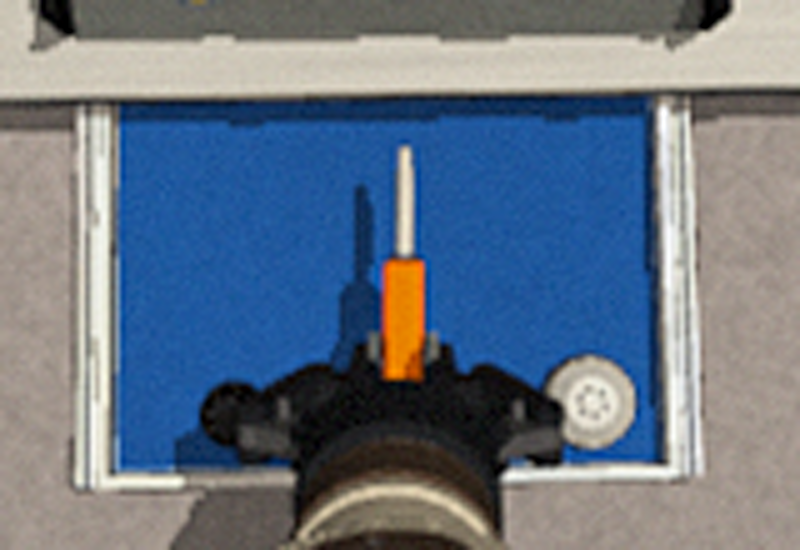

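View pics/s16.png

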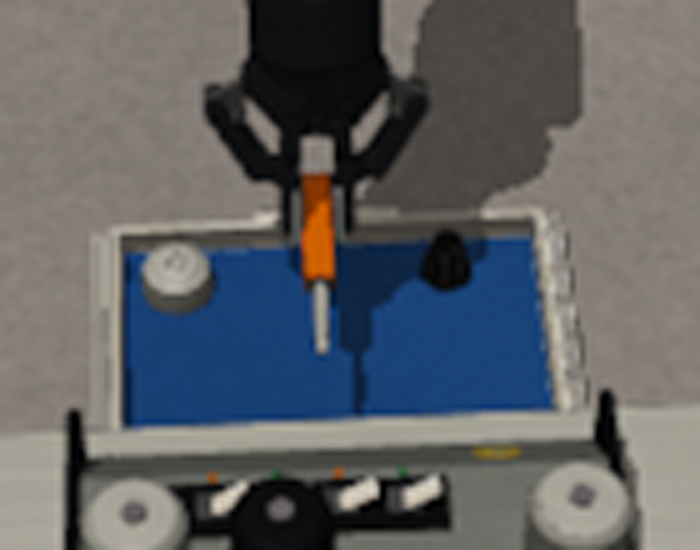

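View pics/w16.png

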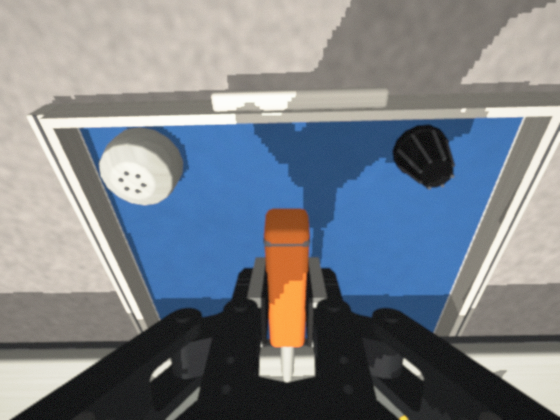

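Same attitude as at the grasp. Setting it down and releasing gently.

Call:
{"method": "apply_moves", "body": {"series": "0.005 0 -0.03 0 0 0 1; 0 0 -0.02 0 0 0 1; 0 0 -0.01 0 0 0 1; 0 0 -0.005 0 0 0 1; 0 0 0 0 0 0 1; 0 0 0 0 0 0 1; 0 0 0 0 0 0 1"}}

```text
time_s: 31.4
ee_pos: [0.4598, 0.0374, 0.0154]
ee_rot: [[0.318, -0.948, -0.0], [0.0, -0.0, 1.0], [-0.948, -0.318, 0.0]]
contact_force: [0.0, -0.0, -0.2]
grip_width: 0.0163
```

Call:
{"method": "apply_moves", "body": {"series": "0 0 -0.002 0 0 0 1; 0 0 -0.001 0 0 0 1; 0 0 0 0 0 0 1; 0 0 0 0 0 0 0.75; 0 0 0 0 0 0 0.65; 0 0 0 0 0 0 0.6; 0 0 0 0 0 0 0.6; 0 0 0 0 0 0 0.6; 0 0 0.02 0 0 0 0.6; 0 0 0.04 0 0 0 0.6; -0.02 0 0.045 0 0 0 0.6; -0.04 0 0.04 0 0 0 0.6; -0.045 0 0.02 0 0 0 0.6; -0.045 0 0 0 0 0 0.6; 0 0 0 0 0 0 0.6; 0 0 0 0 0 0 0.6; 0 0 0 0 0 0 0.6"}}

```text
time_s: 33.1
ee_pos: [0.3144, 0.0375, 0.1721]
ee_rot: [[0.317, -0.948, -0.0], [0.0, -0.0, 1.0], [-0.948, -0.317, -0.0]]
contact_force: [0.2, 0.5, -0.1]
grip_width: 0.0339
```

```bash
python3 - <<'E'
from h import *
g=cams.grab_frame("top")
crop(g,"t17",190,90,350,210,5)
crop(g,"t17b",190,200,350,310,5)
s=cams.grab_frame("scene")
cv2.imwrite("pics/s17.png",cv2.resize(s["pixels"][:,:,::-1],None,fx=1.4,fy=1.4))
c=lambda X,Y,x0,y0,k=5:((X+.5)/k-.5+x0,(Y+.5)/k-.5+y0)
print(bot.observe()["ee_pos"],bot.observe()["contact_force"])
E
```

```text
[0.3142 0.0373 0.1715] [ 0.5656 -0.1765  0.0766]
```

View pics/t17.png

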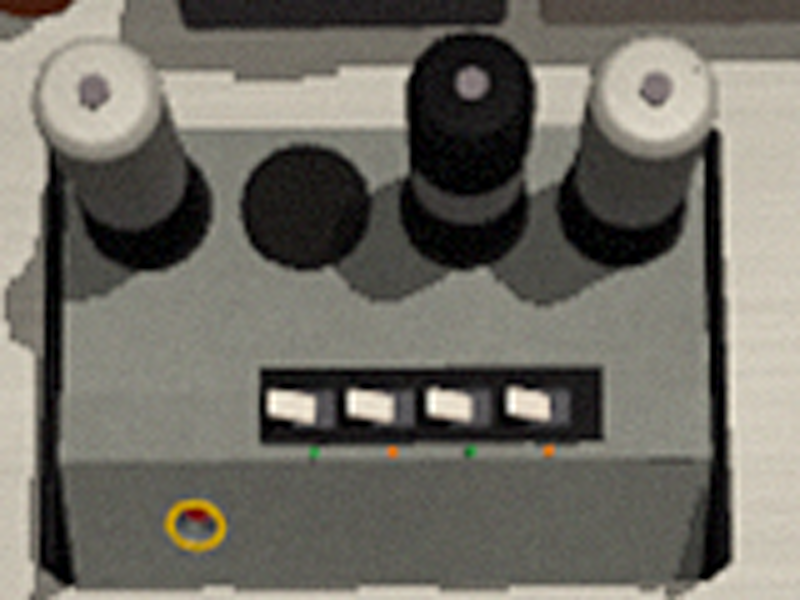

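View pics/t17b.png

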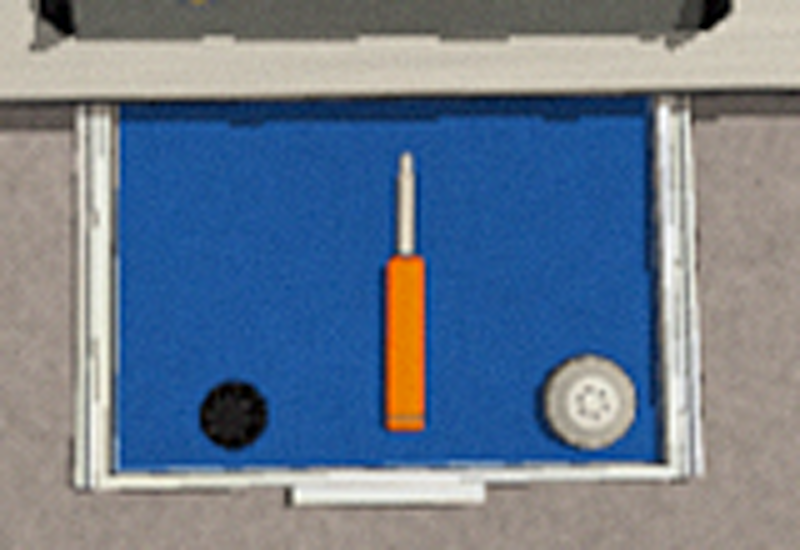

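View pics/s17.png

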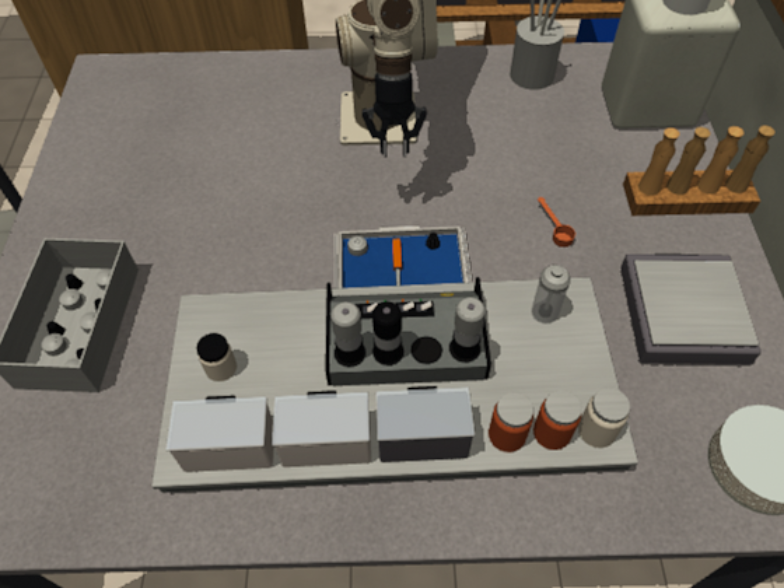

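The final views show the pick flat in the tray: tip (406,153), butt (406,430) in t17b. All four levers are over. The cap (590,401), core (234,415) and mills sit at their starting pixels, and the button shows red as it did at the start. Handing in.

```bash
python3 -c "
from workcell import bot
print(bot.sign_off())"
```

```text
the job is handed in; nothing more can be done
None
```

The job is done and handed in at about 33 s of the 72 s allowed; no verdict was reported.

- **Switches:** I laid all four over with the closed fingers in two sweeps. The second sweep was about 2 mm lower, because after the first I judged the levers to be only about 0.65–0.8 rad past vertical. In the last pictures all four lie well over.
- **Button:** I drew the pick out by its shank, turned it round in the tray and took it by the handle. Then I pushed the button against its hard stop at about 10.5 N and held it for about 2 s. Full travel is inferred from that stop and a depth of 16–17 mm past the mouth; the joint value itself could not be read.
- **Pick:** It lies flat in the tray again, released, with tip and butt inside the walls. The arm is clear, and the force reading is near zero.
- **Everything else:** In the last top view the shaker cap, grinder core and mills sit at the same pixels as at the start, and the button looks as it did at the start. The scoop, salt jar and acrylic grinder look unmoved in the scene view.

The scene camera disagreed with the other two by about 1–1.5 pixels, roughly 2 mm sideways. I took a middle value for the well, and the fit was centred.

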